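# Load the bench parts washer and close it up

### The job

Load the parts washer: stand every brass casting flat on its base in the trough, one to a bay, and lay the white cleaning tablet flat in the little dosing drawer, then push the drawer fully home. Once all the castings are in, swing the lid down and press it past its spring catch until it is fully shut, and after that swing the hold-down clamp over all the way down onto the shut lid. Leave the cherub, the bowl and the wooden wedge where they are.

Things in the scene. Friction and masses are not known exactly. Their poses are not given: they have to be found in the camera images.
- washer: bench parts washer of grey sheet metal, fixed; a low open trough 110 (x) by 350 (y) mm outside, walls 5 mm thick, rim 78 mm and inner floor 20 mm above the bench. Origin on the bench under the trough's middle; x points away from the robot to the lid's hinge, y along the trough to the dosing drawer; turned by up to 6 degrees. The drawer's console, 50 mm high, adjoins the +y end
- bay0 (a point): middle of the floor of bay 0 of the trough (bay 0 is farthest from the drawer, bays are 86 mm apart along the washer's y); axes as the washer. A bay is 100 (x) by 82 (y) mm inside; dividers 14 mm high and 4 mm thick part the bays
- bay1 (a point): middle of the floor of bay 1 of the trough (bay 0 is farthest from the drawer, bays are 86 mm apart along the washer's y); axes as the washer. A bay is 100 (x) by 82 (y) mm inside; dividers 14 mm high and 4 mm thick part the bays
- bay2 (a point): middle of the floor of bay 2 of the trough (bay 0 is farthest from the drawer, bays are 86 mm apart along the washer's y); axes as the washer. A bay is 100 (x) by 82 (y) mm inside; dividers 14 mm high and 4 mm thick part the bays
- bay3 (a point): middle of the floor of bay 3 of the trough (bay 0 is farthest from the drawer, bays are 86 mm apart along the washer's y); axes as the washer. A bay is 100 (x) by 82 (y) mm inside; dividers 14 mm high and 4 mm thick part the bays
- casting0_mid (a point): a brass casting: a round flange 56 mm across and 14 mm thick with a plain round boss 22 mm across rising from its middle, 46 mm high in all, about 240 g; this point is on its axis, 23 mm above its underside; z points up out of the boss. Two to four of these are present, all alike, standing on the bench. Grip it by the boss
- casting1_mid (a point): a brass casting: a round flange 56 mm across and 14 mm thick with a plain round boss 22 mm across rising from its middle, 46 mm high in all, about 240 g; this point is on its axis, 23 mm above its underside; z points up out of the boss. Two to four of these are present, all alike, standing on the bench. Grip it by the boss
- casting2_mid (a point): a brass casting: a round flange 56 mm across and 14 mm thick with a plain round boss 22 mm across rising from its middle, 46 mm high in all, about 240 g; this point is on its axis, 23 mm above its underside; z points up out of the boss. Two to four of these are present, all alike, standing on the bench. Grip it by the boss
- casting3_mid (a point): a brass casting: a round flange 56 mm across and 14 mm thick with a plain round boss 22 mm across rising from its middle, 46 mm high in all, about 240 g; this point is on its axis, 23 mm above its underside; z points up out of the boss. Two to four of these are present, all alike, standing on the bench. Grip it by the boss
- tablet_mid (a point): white cleaning tablet, a hard block 40 (its x) by 24 (its y) by 22 mm high (its z), about 40 g; this point is its centre
- drawer_in (a point): middle of the inner floor of the dosing drawer, 10 mm above the bench, axes as the washer; it moves with the drawer. Inside, the drawer measures about 81 (x) by 84 (y) mm; its side and rear walls stand 14 mm above the inner floor, its front panel 46 mm above the bench
- drawer_pull (a point): middle of the outer (-x) face of the drawer's black pull, a block 44 mm wide (y), 14 mm high and 14 mm deep on the drawer's front panel, 30 mm above the bench; moves with the drawer
- drawer (a joint): how far the drawer is out, m: 0 is home, 0.08 fully out; it slides out to the washer's -x and is pushed home along +x against a friction of about 1.2 N. There is 32 mm of height over the drawer's floor once it is inside the console
- lid_hinge (a point): middle of the lid's hinge line, on the rear (+x) rim of the trough 78 mm above the bench; the hinge line runs along the washer's y. The lid's underside passes through it. Fixed to the lid, so its axes turn with the lid
- lid_edge (a point): middle of the lid's free edge (mid-thickness); the lid is a flat grey plate 126 mm from hinge to free edge, 350 mm long and 8 mm thick, without a handle. Move it by pushing its outer face or edge (outer: the top side when shut, the side away from the robot when open)
- lid (a joint): opening angle of the lid, rad: 0 is fully shut (lid level, its top 86 mm above the bench), 1.9 fully open, leaning back away from the robot. A stiff hinge (about 2 N at the edge) keeps it where it is left. At about 0.1 rad it meets a spring catch on the front wall; pressing down near the free edge with 10 to 15 N takes it past, and the catch keeps it shut
- clamp_hinge (a point): pivot of the hold-down clamp on top of its post in front of the trough, 92.5 mm above the bench; the pivot line runs along the washer's y. Fixed to the arm. The post, 22 by 26 mm, is 82 mm high
- clamp_tip (a point): middle of the clamp's black crossbar, a round bar 12 mm thick and 56 mm long (along y) at the end of the clamp's steel arm (10 mm thick, 16 mm wide), 60 mm from the pivot
- clamp (a joint): angle of the clamp's arm, rad: 0 is down, lying level over the lid and pointing to the washer's +x; pi/2 is upright; 2.1 is fully open, leaning back towards the robot. It stays where it is left (about 1.5 N at the crossbar moves it)
- cherub: bystander: brass cherub figure on a round foot 100 mm across, about 190 mm high; origin at the centre of its underside
- bowl: bystander: small white plastic bowl 90 mm across, 50 mm high; origin at the centre of its underside
- wedge: bystander: stepped wooden bench block 100 by 70 by 44 mm; origin at the centre of its underside
Things that resemble listed ones, but are neither listed nor needed, are in the scene too. What is shaped like the part that bears casting1_mid but purple or turquoise is not meant.

How it is judged:
On the way, in this order (a step that is already met when the one before it is completed fails the run):
1. every casting stands flat in a bay of the trough (x of casting0_mid in the frame of washer between -0.05 and 0.05 m and y of casting0_mid in the frame of washer between -0.172 and 0.172 m and z of casting0_mid in the frame of washer between 0.035 and 0.049 m and angle between each of casting0_mid, casting1_mid, casting2_mid, casting3_mid's own z axis and vertical below 0.15 rad and x of casting1_mid in the frame of washer between -0.05 and 0.05 m and y of casting1_mid in the frame of washer between -0.172 and 0.172 m and z of casting1_mid in the frame of washer between 0.035 and 0.049 m and x of casting2_mid in the frame of washer between -0.05 and 0.05 m and y of casting2_mid in the frame of washer between -0.172 and 0.172 m and z of casting2_mid in the frame of washer between 0.035 and 0.049 m and x of casting3_mid in the frame of washer between -0.05 and 0.05 m and y of casting3_mid in the frame of washer between -0.172 and 0.172 m and z of casting3_mid in the frame of washer between 0.035 and 0.049 m), for 0.3 s.
2. then the lid is shut past its catch (value of joint lid below 0.025 rad), for 0.3 s.
3. then the clamp is all the way down (value of joint clamp below 0.08 rad), for 0.2 s.
At the end, for the whole second after the job is handed in: every casting stands flat (within 0.15 rad and 6 mm of the trough's floor) in the trough, one to a bay; the tablet lies flat inside the drawer; the drawer is within 6 mm of home; the lid is within 0.025 rad of shut and the clamp within 0.08 rad of down (all of step 1 and x of tablet_mid in the frame of drawer_in between -0.041 and 0.041 m and y of tablet_mid in the frame of drawer_in between -0.042 and 0.042 m and z of tablet_mid in the frame of drawer_in between 0.005 and 0.018 m and value of joint drawer below 0.006 m and value of joint lid below 0.025 rad and value of joint clamp below 0.08 rad); the robot touches nothing.
It fails at once if the cherub is pushed more than 4 cm aside (distance of cherub from where it was at the start of the episode above 0.04 m).
It fails at once if the bowl is pushed more than 4 cm aside (distance of bowl from where it was at the start of the episode above 0.04 m).
It fails at once if the wedge is pushed more than 4 cm aside (distance of wedge from where it was at the start of the episode above 0.04 m).
Of casting0, casting1, casting2, casting3 only 2 to 4 are there at a start; the rules pass over those that are not, and their reading is None.
At some moment in a run one of casting0, casting1, casting2, casting3, tablet may be knocked a few centimetres aside while the robot is not near it.
It also fails if it takes over 210 s, if anything falls off the work surface, if the arm or the gripper's body presses on something with over 40 N, if the wrist force passes 120 N, or if a joint passes its speed limit or range.

### The arm

A 6-joint arm with a two-finger parallel gripper is mounted at the origin on the work surface. World frame = base frame: x ahead of the robot, y to its left, z up, the work surface at z = 0. Lengths are in m, angles in rad, forces in N, time in s.
With the tool pointing down it reaches from about 0.25 to 0.8 m from the base axis. Payload 8.5 kg.
Tool frame: the origin (TCP) lies between the finger pads; the fingertips stand 22 mm ahead of it and the grasp point (between the pads) lies 3 mm ahead of it; z points along the fingers, y is the line along which they close (so a half turn about z gives the same grasp; the last joint's range is limited). The gripper opens to 85 mm and grips with 20 to 120 N. Pads are 22 mm wide; open, the fingers measure 114 mm over their backs; the gripper's body (76 mm by 85 mm) begins 54 mm behind the grasp point. The pads swing forward as they close: fully open they stand 13 mm farther back than shut.
Start: joints at [1.184, 0.238, -0.013, 1.319, 0, 1.571], TCP at [0.198, 0.486, 0.253] pointing down, gripper open.
Joint ranges: [-2.66, 2.66], [-1.03, 1.9], [-1.14, 1.46], [-1.82, 2.27], [-1.45, 1.34], [-3.14, 3.14]. Speed limits (rad/s): [2.22, 2.22, 2.79, 3.14, 3.14, 3.14].

### API

Orientations are given as a unit quaternion [w, x, y, z].
In Python, from cell import arm gives the robot as it stands. The module is installed in compiled form; this text tells all that it offers.
- The arm moves only by the tool play_rows, never from a script. Its arguments are lists of equal length, an entry for each row: "dp": the shift along the tool's x, y, z each as a share of 0.4 m, from -1 to 1, a list of three; "dr": the turn, a rotation vector about the tool's x, y, z each as a share of 180 degrees, from -1 to 1, a list of three. A call has 1 to 5 rows; each row is the pose to reach, as a shift and turn from the pose commanded when the call began, along the tool's axes at that moment, turning the shorter way round; what a row does not reach only later rows make up. A row lasts 1/12 s, in which the tool goes at most 41.7 mm and 7.16 degrees, less where a joint would pass 70% of its speed; a pose out of reach is approached as far as the arm can. A call with a number of a shift or a turn outside -1 to 1 is refused whole. A call with a gripper value outside its range is refused whole. "hand" is the opening, from 0 (shut) to 1 (fully open), set as the call begins (left out, the last holds). The fingers move at their own pace and stop on an object; the grip force is fixed at half the most. Time passes only in rows, so rows that repeat a pose let the fingers close. It gives the time, the measured TCP pose, the force, the opening and the grip force at its end, in the units of the state.
- arm.observe(): the state, without advancing time (a new reading comes with each control period).
- arm.grab_frame(name): name is "scene" or "top"; returns a dict with "img" (384x512x3 uint8, red, green, blue), "K" (3x3 intrinsics, pixels), "dist" ([k1, k2, p1, p2, k3] as OpenCV has them; the pictures are not rectified), "world_from_camera" (4x4, takes a point from camera to world coordinates). Camera axes: x right, y down, z forward; pixel columns grow to the right and rows downward; lengths in m; the calibration is good to about 2 mm. A picture is of the moment at which its call begins. There is no depth.
- arm.sign_off(): hands the job in; it is judged then, once.
The state is a dict: "t": time; "q": joint angles; "qvel": joint speeds; "effort": joint torques, N m; "eef_pos": TCP position; "ee_rot": TCP orientation; "wrist_force": force on the tool from outside, world axes, zero at the start; "wrist_torque": the same for the moment, N m; "gripper_width": opening from 0.0 (shut) to 1.0 (fully open); "grasp_force": force on a finger pad.
Only numpy, scipy, OpenCV 4.12 (cv2) and the standard library are available. Lean on these libraries where they do the work, as an engineer would, in place of code of your own. Each camera call takes 0.05 s, during which the arm holds its last target. There are 200 camera calls.

## Working session

There is one attempt and no reset: what is moved stays moved. The work goes in short steps, Python scripts to look and compute and a tool call to move; the robot and the scene stay as the last step left them, time stands still between calls to the robot, and variables do not carry over. Pictures are saved under pics/ and viewed, at most 14 in all, crops included, and the job is handed in when it is done.

Besides the shell and the picture viewer there is one more tool, called after "Request:" as name(argument=value, ...) on one line, values as JSON. play_rows: Moves the arm, as the interface text tells. Shift numbers are shares of 0.4 m and turn numbers shares of 180 degrees, none past 1 either way. Its arguments: {"type":"object","properties":{"dp":{"type":"array"},"dr":{"type":"array"},"hand":{"type":"number"}},"required":["dp","dr"]}

```bash
mkdir -p pics
cat > h.py <<'E'
import numpy as np, cv2
from cell import arm
def grab(n,save=None):
    f=arm.grab_frame(n); f={k:np.array(v) for k,v in f.items()}
    if save: cv2.imwrite('pics/'+save,f['img'][:,:,::-1])
    return f
def ray(f,uv):
    p=cv2.undistortPoints(np.array(uv,float).reshape(-1,1,2),f['K'],f['dist'])[:,0]
    T=f['world_from_camera']; d=np.c_[p,np.ones(len(p))]@T[:3,:3].T
    return T[:3,3],d
def plane(f,uv,z):
    o,d=ray(f,uv); return o+d*((z-o[2])/d[:,2])[:,None]
def proj(f,P):
    T=np.linalg.inv(f['world_from_camera']); 
    return cv2.projectPoints(np.array(P,float).reshape(-1,3),cv2.Rodrigues(T[:3,:3])[0],T[:3,3],f['K'],f['dist'])[0][:,0]
E
python3 - <<'E'
from h import *
for n in('scene','top'):
    f=grab(n,n+'0.png'); print(f['world_from_camera'].round(3),f['K'].round(0).tolist(),f['dist'])
print(arm.observe())
E
```

```text
[[ 0.988  0.097 -0.118  0.719]
 [ 0.152 -0.7    0.698 -0.849]
 [-0.015 -0.708 -0.707  1.024]
 [ 0.     0.     0.     1.   ]] [[428.0, 0.0, 259.0], [0.0, 428.0, 185.0], [0.0, 0.0, 1.0]] [-0.13627904  0.          0.          0.          0.        ]
[[ 1.900e-02 -9.880e-01  1.520e-01  3.940e-01]
 [-1.000e+00 -1.900e-02  4.000e-03  5.400e-02]
 [-1.000e-03 -1.520e-01 -9.880e-01  1.068e+00]
 [ 0.000e+00  0.000e+00  0.000e+00  1.000e+00]] [[357.0, 0.0, 252.0], [0.0, 357.0, 190.0], [0.0, 0.0, 1.0]] [-0.04748816  0.          0.          0.          0.        ]
{'t': 0.1, 'q': array([ 1.18399511e+00,  2.38722925e-01, -1.41593809e-02,  1.31918173e+00,
       -9.90087791e-06,  1.57081840e+00]), 'qvel': array([ 0.00109866, -0.00228382,  0.00309775, -0.00015551,  0.00051213,
       -0.0007924 ]), 'effort': array([-5.50504956e-04, -5.39722681e+01,  3.46999168e+01,  1.33879250e-02,
       -1.80512143e-05,  6.56598743e-06]), 'eef_pos': array([0.1979218 , 0.48590419, 0.25274488]), 'ee_rot': array([-1.16960496e-04,  1.92207999e-01,  9.81354005e-01, -6.22992168e-04]), 'wrist_force': array([ 0.08404681, -0.31051876, -0.34797302]), 'wrist_torque': array([-0.02698878, -0.02269318,  0.05130209]), 'grasp_force': 0.0, 'gripper_width': 0.9977904771060186}
```

View pics/scene0.png

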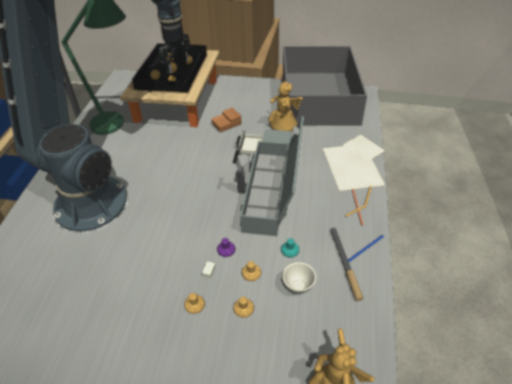

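View pics/top0.png

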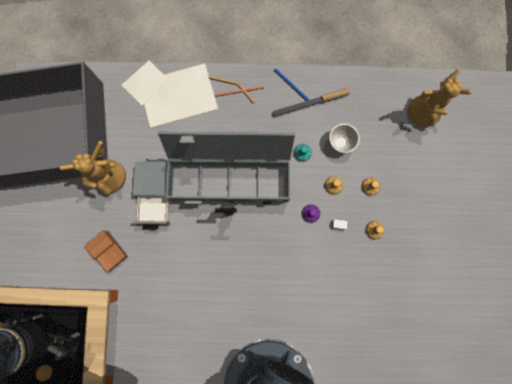

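The scene shows three brass castings at (251,271), (243,307), (194,303). The tablet is at (208,269), the washer around (270,180) with its lid open, and the clamp at (240,180). In the top view the castings are at (334,185), (371,186), (376,230), the tablet is at (340,225), the drawer is open at (152,212), and the decoys are at (303,152) and (311,213).

```bash
cat >> h.py <<'E'
def blobs(f,kind):
    hsv=cv2.cvtColor(f['img'],cv2.COLOR_RGB2HSV)
    lo,hi={'brass':((10,110,90),(26,255,255)),'white':((0,0,205),(180,40,255))}[kind]
    m=cv2.inRange(hsv,lo,hi)
    n,l,s,c=cv2.connectedComponentsWithStats(m)
    return [(c[i].round(1),s[i]) for i in range(1,n) if s[i][4]>25]
E
python3 - <<'E'
from h import *
a=grab('top');b=grab('scene')
for f,n in((a,'top'),(b,'scene')):
  for k in('brass','white'):
    for c,s in blobs(f,k):
        if s[4]<900: print(n,k,c,s.tolist(),plane(f,c,.02).round(3).tolist())
A=cv2.resize(a['img'][120:235,120:300],None,fx=4.4,fy=4.4,interpolation=2)
B=cv2.resize(b['img'][120:240,220:320],None,fx=5,fy=5,interpolation=2)
cv2.imwrite('pics/a1.png',A[:,:,::-1]);cv2.imwrite('pics/b1.png',B[:,:,::-1])
E
```

```text
top brass [454.   84.9] [444, 70, 27, 26, 290] [[0.905, -0.577, 0.02]]
top brass [234.   85.8] [210, 77, 44, 25, 103] [[0.883, 0.121, 0.02]]
top brass [340.9  93.2] [335, 90, 13, 8, 34] [[0.866, -0.213, 0.02]]
top brass [428.9  92. ] [423, 91, 15, 4, 37] [[0.878, -0.493, 0.02]]
top brass [327.4  97.4] [322, 95, 12, 6, 31] [[0.851, -0.171, 0.02]]
top brass [437.4 113. ] [431, 104, 16, 21, 143] [[0.809, -0.516, 0.02]]
top brass [334.1 184.7] [326, 177, 17, 17, 207] [[0.575, -0.187, 0.02]]
top brass [371.  185.8] [363, 178, 17, 17, 199] [[0.574, -0.298, 0.02]]
top brass [375.2 229.5] [367, 222, 17, 17, 210] [[0.444, -0.306, 0.02]]
top brass [111.6 296.4] [109, 291, 8, 12, 41] [[0.238, 0.455, 0.02]]
top white [338.3 142.4] [331, 137, 15, 13, 140] [[0.706, -0.202, 0.02]]
top white [151.9 210.6] [140, 200, 26, 21, 468] [[0.487, 0.353, 0.02]]
top white [340.1 223.5] [334, 220, 13, 8, 94] [[0.46, -0.203, 0.02]]
scene brass [247.6  56.9] [209, 20, 68, 64, 716] [[0.363, 0.999, 0.02]]
scene brass [278.7  70.9] [276, 66, 6, 11, 57] [[0.527, 0.886, 0.02]]
scene brass [284.1 109.4] [269, 82, 33, 48, 810] [[0.585, 0.584, 0.02]]
scene brass [133.8 111. ] [130, 101, 9, 21, 103] [[-0.027, 0.498, 0.02]]
scene brass [192.4 115.1] [187, 105, 11, 22, 189] [[0.225, 0.498, 0.02]]
scene brass [226.6 119.5] [212, 109, 28, 22, 388] [[0.368, 0.486, 0.02]]
scene brass [361.9 204.6] [354, 193, 15, 19, 32] [[0.888, 0.1, 0.02]]
scene brass [250.9 271.3] [242, 262, 18, 18, 239] [[0.58, -0.195, 0.02]]
scene brass [194.  303.3] [185, 294, 19, 19, 273] [[0.448, -0.317, 0.02]]
scene brass [243.3 307.2] [234, 297, 19, 20, 277] [[0.579, -0.308, 0.02]]
scene white [249.7 143.8] [243, 138, 15, 12, 145] [[0.484, 0.35, 0.02]]
scene white [208.1 267.5] [203, 262, 11, 12, 89] [[0.459, -0.201, 0.02]]
scene white [296.5 279.2] [289, 269, 16, 21, 271] [[0.707, -0.203, 0.02]]
```

View pics/a1.png

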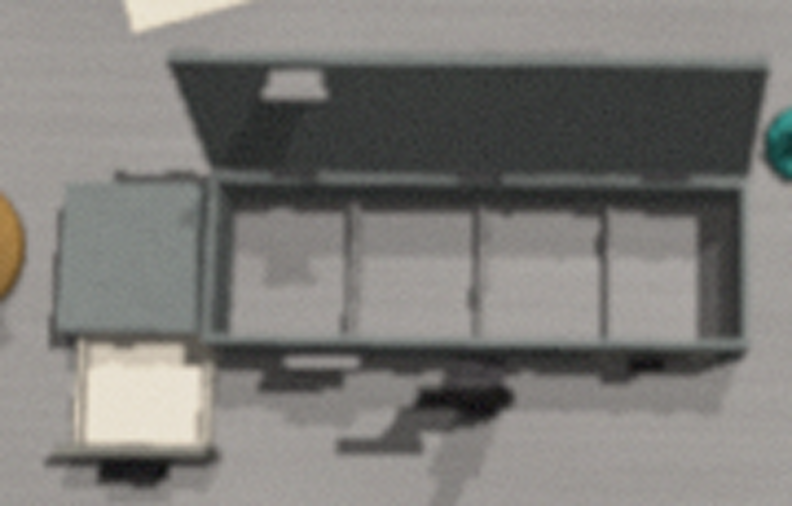

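View pics/b1.png

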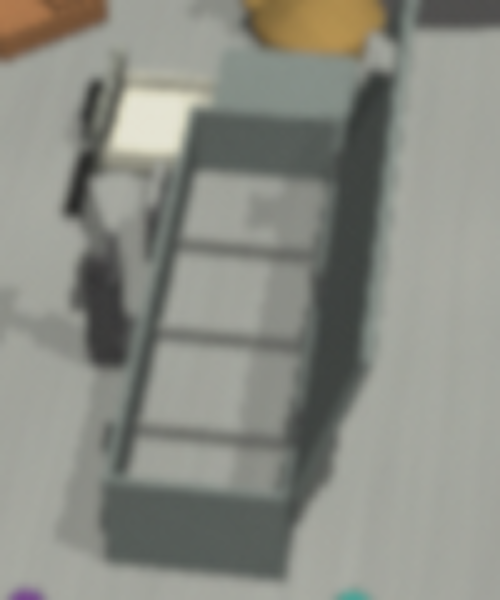

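The top crop puts the rim's outer corners at (205,345), (745,348), (748,183) and (208,180). The clamp crossbar is at about (465,400) and the drawer pull at (135,470). The scene crop shows rim corners at (105,485), (288,497), (195,112) and (340,122).

Run:
```python
from h import *
a=grab('top');b=grab('scene')
ta=(np.array([(205,345),(745,348),(748,183),(208,180)])+.5)/4.4-.5+120
tb=(np.array([(195,112),(105,485),(288,497),(340,122)])+.5)/5-.5+np.array([220,120])
for f,t in((a,ta),(b,tb)):
    P=plane(f,t,.078); print(P.round(3).tolist(),P.mean(0).round(4))
    e=[np.linalg.norm(P[i]-P[(i+1)%4]).round(3) for i in range(4)]
    v=P[0]-P[1]+P[3]-P[2]; print(e,np.degrees(np.arctan2(-v[0],v[1])))
# divider tops(z=.034) in top crop: mid of dividers, and drawer inner corners z=.024
d=(np.array([(345,275),(475,275),(603,275)])+.5)/4.4-.5+120
print(plane(a,d,.034).round(3))
d=(np.array([(85,445),(205,440)])+.5)/4.4-.5+120
print(plane(a,d,.012).round(3))
d=(np.array([(135,482),(465,398)])+.5)/4.4-.5+120
print(plane(a,d[:1],.03).round(3),plane(a,d[1:],.144))
# black crossbar via two views
sb=(np.array([(100,315)])+.5)/5-.5+np.array([220,120])
o1,d1=ray(a,d[1:]);o2,d2=ray(b,sb)
A=np.c_[d1[0],-d2[0]];s=np.linalg.lstsq(A,o2-o1,rcond=None)[0];print('bar',o1+d1[0]*s[0],o2+d2[0]*s[1])
# tablet orientation
for f in(a,b):
    hsv=cv2.cvtColor(f['img'],cv2.COLOR_RGB2HSV);m=cv2.inRange(hsv,(0,0,200),(180,45,255))
    c=[plane(f,x.astype(float),.022)[:,:2] for x in cv2.findContours(m,0,cv2.CHAIN_APPROX_NONE)[0]]
    for q in c:
        q=q.reshape(-1,2)
        if len(q)>8 and np.linalg.norm(q.mean(0)-[.46,-.2])<.04:print(cv2.minAreaRect((q*1000).astype(np.float32)))
```

```text
[[0.518, 0.298, 0.078], [0.523, -0.046, 0.078], [0.631, -0.048, 0.078], [0.626, 0.302, 0.078]] [0.5747 0.1266 0.078 ]
[np.float64(0.344), np.float64(0.108), np.float64(0.35), np.float64(0.108)] 0.7641788345056425
[[0.526, 0.294, 0.078], [0.527, -0.051, 0.078], [0.634, -0.045, 0.078], [0.627, 0.297, 0.078]] [0.5786 0.1237 0.078 ]
[np.float64(0.345), np.float64(0.107), np.float64(0.342), np.float64(0.101)] 0.5386483195764965
[[0.573 0.217 0.034]
 [0.575 0.13  0.034]
 [0.576 0.045 0.034]]
[[0.457 0.392 0.012]
 [0.462 0.311 0.012]]
[[0.432 0.351 0.03 ]] [[0.48166465 0.12585028 0.144     ]]
bar [0.4922098  0.13448794 0.03276341] [0.48728514 0.13271535 0.03215891]
((460.0479736328125, -202.13827514648438), (36.94944381713867, 21.868982315063477), 83.87202453613281)
((459.5364074707031, -201.72630310058594), (39.20713806152344, 22.085098266601562), 83.42670440673828)
```

Request:
play_rows(dp=[[0, 0, 0], [0, 0, 0], [0, 0, 0], [0, 0, 0], [0, 0, 0]], dr=[[0, 0, 0.188], [0, 0, 0.188], [0, 0, 0.188], [0, 0, 0.188], [0, 0, 0.188]], hand=1)

```text
t: 0.72
eef_pos: [0.198, 0.4862, 0.2532]
ee_rot: [0.0, 0.472, 0.881, -0.0]
wrist_force: [1.0, 0.6, 0.6]
gripper_width: 0.999
grasp_force: 0.0
```

Request:
play_rows(dp=[[0, 0, 0], [0, 0, 0], [0, 0, 0], [0, 0, 0], [0, 0, 0]], dr=[[0, 0, 0.188], [0, 0, 0.188], [0, 0, 0.188], [0, 0, 0.188], [0, 0, 0.188]])

```text
t: 1.13
eef_pos: [0.198, 0.4861, 0.2532]
ee_rot: [0.0, 0.708, 0.706, -0.0]
wrist_force: [-0.5, -0.3, 0.2]
gripper_width: 1.0
grasp_force: 0.0
```

Request:
play_rows(dp=[[-0.42, 0.24, 0], [-0.42, 0.24, 0], [-0.42, 0.24, 0], [-0.42, 0.24, 0], [-0.42, 0.24, 0]], dr=[[0, 0, 0], [0, 0, 0], [0, 0, 0], [0, 0, 0], [0, 0, 0]])

```text
t: 1.55
eef_pos: [0.2951, 0.3156, 0.2534]
ee_rot: [0.0, 0.706, 0.708, -0.0]
wrist_force: [0.3, 0.3, -0.9]
gripper_width: 1.0
grasp_force: 0.0
```

Request:
play_rows(dp=[[-0.42, 0.24, 0], [-0.42, 0.24, 0], [-0.42, 0.24, 0], [-0.42, 0.24, 0], [-0.42, 0.24, 0]], dr=[[0, 0, 0], [0, 0, 0], [0, 0, 0], [0, 0, 0], [0, 0, 0]])

```text
t: 1.97
eef_pos: [0.392, 0.1479, 0.2535]
ee_rot: [0.0, 0.707, 0.708, 0.0]
wrist_force: [0.2, 0.3, 0.7]
gripper_width: 0.999
grasp_force: 0.0
```

Request:
play_rows(dp=[[-0.42, 0.24, 0], [-0.42, 0.24, 0], [-0.42, 0.24, 0], [-0.42, 0.24, 0], [-0.42, 0.24, 0]], dr=[[0, 0, 0], [0, 0, 0], [0, 0, 0], [0, 0, 0], [0, 0, 0]])

```text
t: 2.38
eef_pos: [0.4888, -0.0202, 0.2533]
ee_rot: [0.001, 0.707, 0.707, 0.0]
wrist_force: [0.1, 1.3, 0.3]
gripper_width: 1.001
grasp_force: 0.0
```

```bash
cat > look.py <<'E'
from h import *
from scipy.spatial.transform import Rotation as R
s=arm.observe();q=s['ee_rot'];M=R.from_quat([q[1],q[2],q[3],q[0]]).as_matrix()
print(round(s['t'],2),s['eef_pos'].round(4),'x',M[:,0].round(3),'y',M[:,1].round(3),'q',s['q'].round(2),s['wrist_force'].round(1),round(s['gripper_width'],3))
def tri(a,ua,b,ub):
    o1,d1=ray(a,ua);o2,d2=ray(b,ub)
    s=np.linalg.lstsq(np.c_[d1[0],-d2[0]],o2-o1,rcond=None)[0]; p,r=o1+d1[0]*s[0],o2+d2[0]*s[1]
    return (p+r)/2,np.linalg.norm(p-r)
def find(show=True):
    a=grab('top');b=grab('scene');out=[]
    for k,amx in(('brass',(120,330)),('white',(60,200))):
        A=[(c,s) for c,s in blobs(a,k) if amx[0]<s[4]<amx[1]];B=[(c,s) for c,s in blobs(b,k) if amx[0]<s[4]<amx[1]]
        for c,s in A:
            for d,e in B:
                p,r=tri(a,c,b,d)
                if r<.012 and -.01<p[2]<.07 and .35<p[0]<.68: print(k,p.round(4),r.round(3),s[4],e[4])
    return a,b
E
python3 -c "
from look import *
a,b=find()"
```

```text
2.38 [ 0.4888 -0.0202  0.2533] x [-0.001  1.    -0.001] y [1.    0.001 0.001] q [-0.04  0.18 -0.09  1.3  -0.    1.53] [0.1 1.3 0.3] 1.001
```

Request:
play_rows(dp=[[-0.425, 0.223, 0], [-0.425, 0.223, 0], [-0.425, 0.223, 0], [-0.425, 0.223, 0], [-0.425, 0.223, 0]], dr=[[0, 0, 0], [0, 0, 0], [0, 0, 0], [0, 0, 0], [0, 0, 0]])

```text
t: 2.9
eef_pos: [0.5782, -0.1894, 0.2529]
ee_rot: [0.0, 0.706, 0.708, -0.0]
wrist_force: [-0.6, 1.5, -0.1]
gripper_width: 0.999
grasp_force: 0.0
```

Request:
play_rows(dp=[[0, 0, 0.35], [0, 0, 0.35], [0, 0, 0.35], [0, 0, 0.35], [0, 0, 0.35]], dr=[[0, 0, 0], [0, 0, 0], [0, 0, 0], [0, 0, 0], [0, 0, 0]])

```text
t: 3.32
eef_pos: [0.5742, -0.1853, 0.1088]
ee_rot: [-0.004, 0.706, 0.708, -0.002]
wrist_force: [-1.6, -0.1, 0.8]
gripper_width: 0.999
grasp_force: 0.0
```

```bash
python3 -c "
from look import *
a,b=find()
for f in(a,b):
  for k in('brass','white'):print(k,[(c.tolist(),int(s[4])) for c,s in blobs(f,k) if 170<c[1]<320 and c[0]>150])
cv2.imwrite('pics/b2.png',cv2.resize(b['img'][130:330,150:350],None,fx=3,fy=3,interpolation=2)[:,:,::-1])
"
```

```text
3.32 [ 0.5742 -0.1853  0.1088] x [-0.003  1.     0.003] y [ 1.     0.003 -0.008] q [-0.31  0.45 -0.07  1.05  0.    1.26] [-1.6 -0.1  0.8] 0.999
brass [ 0.5778 -0.1871  0.0072] 0.0 217 240
white [ 0.4599 -0.2005  0.0191] 0.003 110 118
brass [([333.3, 184.7], 217)]
white [([470.6, 176.6], 1212), ([215.1, 187.1], 305), ([239.4, 184.3], 198), ([261.8, 180.5], 26), ([190.8, 188.9], 66), ([335.8, 206.2], 160), ([151.6, 210.0], 686), ([458.8, 212.1], 26), ([176.0, 255.7], 1972), ([290.4, 226.2], 217), ([339.1, 223.1], 110), ([332.3, 236.9], 39), ([324.6, 279.5], 831), ([261.0, 257.2], 44), ([262.5, 269.1], 163), ([470.9, 269.9], 30), ([256.0, 282.6], 152), ([167.7, 295.2], 90), ([480.8, 301.2], 104), ([321.2, 313.2], 118), ([487.7, 313.6], 27), ([470.3, 318.9], 31)]
brass [([361.9, 204.6], 32), ([250.9, 271.3], 240), ([194.0, 303.3], 272), ([243.3, 307.3], 274)]
white [([207.9, 267.8], 118), ([297.7, 275.0], 663)]
```

View pics/b2.png

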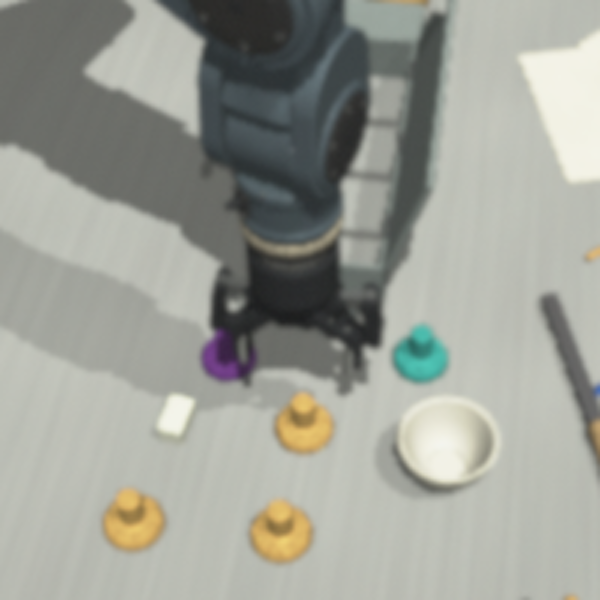

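The gripper hangs just above casting 0 at crop (303,420). The other castings and the tablet haven't moved. Next I descend and grip.

Request:
play_rows(dp=[[0, 0, 0.09], [0, 0, 0.175], [0, 0, 0.175], [0, 0, 0.175], [0, 0, 0.175]], dr=[[0, 0, 0], [0, 0, 0], [0, 0, 0], [0, 0, 0], [0, 0, 0]])

```text
t: 3.83
eef_pos: [0.5787, -0.1871, 0.0461]
ee_rot: [0.001, 0.706, 0.708, 0.001]
wrist_force: [0.1, 0.5, 0.8]
gripper_width: 1.0
grasp_force: 0.0
```

Request:
play_rows(dp=[[0, 0, 0], [0, 0, 0], [0, 0, 0], [0, 0, 0], [0, 0, 0]], dr=[[0, 0, 0], [0, 0, 0], [0, 0, 0], [0, 0, 0], [0, 0, 0]], hand=0)

```text
t: 4.25
eef_pos: [0.5773, -0.1869, 0.0439]
ee_rot: [0.0, 0.706, 0.708, 0.0]
wrist_force: [-0.3, 0.3, 0.3]
gripper_width: 0.298
grasp_force: 0.0
```

Request:
play_rows(dp=[[0, 0, 0], [0, 0, 0], [0, 0, 0], [0, 0, 0], [0, 0, 0]], dr=[[0, 0, 0], [0, 0, 0], [0, 0, 0], [0, 0, 0], [0, 0, 0]])

```text
t: 4.67
eef_pos: [0.5774, -0.1869, 0.0441]
ee_rot: [0.0, 0.706, 0.708, 0.0]
wrist_force: [-0.5, -0.1, 5.9]
gripper_width: 0.236
grasp_force: 58.4
```

Request:
play_rows(dp=[[0, 0, -0.35], [0, 0, -0.35], [0, 0, -0.35], [0, 0, -0.35], [0, 0, -0.35]], dr=[[0, 0, 0], [0, 0, 0], [0, 0, 0], [0, 0, 0], [0, 0, 0]])

```text
t: 5.08
eef_pos: [0.579, -0.1874, 0.188]
ee_rot: [0.003, 0.706, 0.708, 0.002]
wrist_force: [0.6, -0.6, -3.4]
gripper_width: 0.234
grasp_force: 59.5
```

Request:
play_rows(dp=[[0.47, 0, 0], [0.47, 0, 0], [0.47, 0, 0], [0.47, 0, 0], [0.47, 0, 0]], dr=[[0, 0, 0], [0, 0, 0], [0, 0, 0], [0, 0, 0], [0, 0, 0]])

```text
t: 5.5
eef_pos: [0.5753, 0.005, 0.1817]
ee_rot: [-0.001, 0.705, 0.709, -0.001]
wrist_force: [0.2, -0.1, -2.4]
gripper_width: 0.233
grasp_force: 59.5
```

Request:
play_rows(dp=[[0, 0, 0], [0, 0, 0], [0, 0, 0.05], [0, 0, 0.1], [0, 0, 0.1]], dr=[[0, 0, 0], [0, 0, 0], [0, 0, 0], [0, 0, 0], [0, 0, 0]])

```text
t: 5.92
eef_pos: [0.5741, 0.0001, 0.1391]
ee_rot: [-0.002, 0.707, 0.708, -0.003]
wrist_force: [-0.2, 0.1, -3.3]
gripper_width: 0.232
grasp_force: 59.5
```

```bash
python3 -c "
from look import *
a,b=find()
cv2.imwrite('pics/b3.png',cv2.resize(b['img'][100:300,170:370],None,fx=3,fy=3,interpolation=2)[:,:,::-1])
"
```

```text
5.92 [5.741e-01 1.000e-04 1.391e-01] x [-0.002  1.    -0.   ] y [ 1.     0.002 -0.007] q [ 0.    0.39 -0.1   1.09 -0.    1.57] [-0.2  0.1 -3.3] 0.232
brass [ 0.5763 -0.3011  0.0065] 0.001 219 276
brass [ 0.4443 -0.3096  0.0065] 0.0 231 272
```

View pics/b3.png

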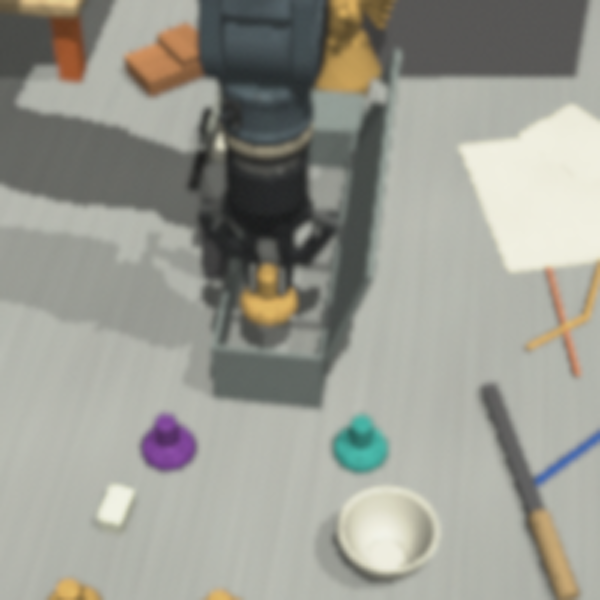

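The casting hangs upright over bay 0 at crop (268,300). Next I lower it and release.

Request:
play_rows(dp=[[0, 0, 0.06], [0, 0, 0.12], [0, 0, 0.17], [0, 0, 0.195], [0, 0, 0.195]], dr=[[0, 0, 0], [0, 0, 0], [0, 0, 0], [0, 0, 0], [0, 0, 0]])

```text
t: 6.43
eef_pos: [0.5761, 0.0007, 0.0644]
ee_rot: [-0.001, 0.706, 0.708, -0.001]
wrist_force: [-0.0, 0.6, -2.2]
gripper_width: 0.232
grasp_force: 62.2
```

Request:
play_rows(dp=[[0, 0, 0], [0, 0, 0.005], [0, 0, 0.005], [0, 0, 0.005], [0, 0, 0.005]], dr=[[0, 0, 0], [0, 0, 0], [0, 0, 0], [0, 0, 0], [0, 0, 0]])

```text
t: 6.85
eef_pos: [0.5769, 0.0012, 0.064]
ee_rot: [0.0, 0.706, 0.708, 0.0]
wrist_force: [0.1, 1.2, -2.5]
gripper_width: 0.235
grasp_force: 62.2
```

Request:
play_rows(dp=[[0, 0, 0], [0, 0, 0], [0, 0, 0], [0, 0, 0], [0, 0, 0]], dr=[[0, 0, 0], [0, 0, 0], [0, 0, 0], [0, 0, 0], [0, 0, 0]], hand=0.5)

```text
t: 7.27
eef_pos: [0.5766, 0.0012, 0.0634]
ee_rot: [0.0, 0.706, 0.708, 0.0]
wrist_force: [0.5, -0.4, -0.2]
gripper_width: 0.497
grasp_force: 0.0
```

Request:
play_rows(dp=[[0, 0, -0.1], [0, 0, -0.2], [0, 0, -0.3], [0, 0, -0.3], [0, 0, -0.3]], dr=[[0, 0, 0], [0, 0, 0], [0, 0, 0], [0, 0, 0], [0, 0, 0]])

```text
t: 7.68
eef_pos: [0.578, 0.0012, 0.186]
ee_rot: [0.002, 0.706, 0.708, 0.002]
wrist_force: [-0.1, 0.1, -1.0]
gripper_width: 0.496
grasp_force: 0.0
```

Request:
play_rows(dp=[[-0.4, 0, 0], [-0.4, 0, 0], [-0.4, 0, 0], [-0.4, 0, 0], [-0.4, 0, 0]], dr=[[0, 0, 0], [0, 0, 0], [0, 0, 0], [0, 0, 0], [0, 0, 0]], hand=1)

```text
t: 8.1
eef_pos: [0.5762, -0.1642, 0.1817]
ee_rot: [-0.0, 0.708, 0.706, -0.001]
wrist_force: [-1.1, -0.1, -1.2]
gripper_width: 1.001
grasp_force: 0.0
```

```bash
python3 -c "
from look import *
a,b=find()
for f in (a,b): print([(c.tolist(),int(s[4])) for c,s in blobs(f,'brass') if 170<c[1]<320 and c[0]>150])
cv2.imwrite('pics/b4.png',cv2.resize(b['img'][130:330,150:350],None,fx=3,fy=3,interpolation=2)[:,:,::-1])
"
```

```text
8.1 [ 0.5762 -0.1642  0.1817] x [ 0.002  1.    -0.001] y [ 1.    -0.002 -0.002] q [-0.28  0.4   0.03  1.21 -0.    1.3 ] [-1.1 -0.1 -1.2] 1.001
white [ 0.4602 -0.1957  0.0146] 0.007 66 123
[([272.1, 182.8], 239)]
[([361.9, 204.6], 32), ([194.0, 303.3], 272), ([243.3, 307.3], 274)]
```

View pics/b4.png

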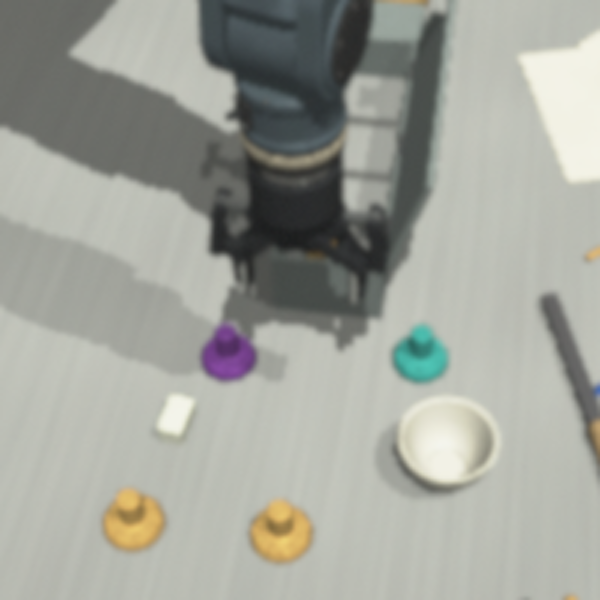

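Casting 0 now stands in bay 0: it shows at top (272,183) and is gone from the bench. Casting 1 remains at crop (281,530).

Request:
play_rows(dp=[[-0.357, 0, 0], [-0.357, 0, 0], [-0.357, 0, 0], [-0.357, 0, 0], [-0.357, 0, 0]], dr=[[0, 0, 0], [0, 0, 0], [0, 0, 0], [0, 0, 0], [0, 0, 0]])

```text
t: 8.62
eef_pos: [0.5771, -0.304, 0.182]
ee_rot: [-0.0, 0.707, 0.707, -0.0]
wrist_force: [0.6, 1.5, 0.2]
gripper_width: 1.001
grasp_force: 0.0
```

Request:
play_rows(dp=[[0, 0, 0], [0, 0, 0], [0, 0, 0.1], [0, 0, 0.15], [0, 0, 0.15]], dr=[[0, 0, 0], [0, 0, 0], [0, 0, 0], [0, 0, 0], [0, 0, 0]])

```text
t: 9.03
eef_pos: [0.5753, -0.2982, 0.119]
ee_rot: [-0.004, 0.705, 0.709, -0.001]
wrist_force: [-0.2, 1.1, -0.7]
gripper_width: 0.999
grasp_force: 0.0
```

Request:
play_rows(dp=[[0, 0, 0.1], [0, 0, 0.17], [0, 0, 0.2], [0, 0, 0.2], [0, 0, 0.2]], dr=[[0, 0, 0], [0, 0, 0], [0, 0, 0], [0, 0, 0], [0, 0, 0]])

```text
t: 9.45
eef_pos: [0.5779, -0.3006, 0.0443]
ee_rot: [-0.0, 0.706, 0.709, 0.0]
wrist_force: [0.3, -1.3, 0.8]
gripper_width: 1.003
grasp_force: 0.0
```

Request:
play_rows(dp=[[0, 0, 0], [0, 0, 0], [0, 0, 0], [0, 0, 0], [0, 0, 0]], dr=[[0, 0, 0], [0, 0, 0], [0, 0, 0], [0, 0, 0], [0, 0, 0]], hand=0)

```text
t: 9.87
eef_pos: [0.5776, -0.3018, 0.0441]
ee_rot: [0.0, 0.706, 0.708, 0.0]
wrist_force: [-0.2, -0.6, 0.1]
gripper_width: 0.3
grasp_force: 0.0
```

Request:
play_rows(dp=[[0, 0, 0], [0, 0, 0], [0, 0, 0], [0, 0, 0], [0, 0, 0]], dr=[[0, 0, 0], [0, 0, 0], [0, 0, 0], [0, 0, 0], [0, 0, 0]])

```text
t: 10.28
eef_pos: [0.5776, -0.3018, 0.0442]
ee_rot: [0.0, 0.706, 0.708, 0.0]
wrist_force: [-0.8, 1.1, 5.7]
gripper_width: 0.234
grasp_force: 58.4
```

Request:
play_rows(dp=[[0, 0, -0.35], [0, 0, -0.35], [0, 0, -0.35], [0, 0, -0.35], [0, 0, -0.35]], dr=[[0, 0, 0], [0, 0, 0], [0, 0, 0], [0, 0, 0], [0, 0, 0]])

```text
t: 10.7
eef_pos: [0.5792, -0.3026, 0.1885]
ee_rot: [0.004, 0.706, 0.708, 0.001]
wrist_force: [0.1, -0.1, -2.0]
gripper_width: 0.235
grasp_force: 59.3
```

Request:
play_rows(dp=[[0.484, 0, 0], [0.484, 0, 0], [0.484, 0, 0], [0.484, 0, 0], [0.484, 0, 0]], dr=[[0, 0, 0], [0, 0, 0], [0, 0, 0], [0, 0, 0], [0, 0, 0]])

```text
t: 11.12
eef_pos: [0.5755, -0.1047, 0.1818]
ee_rot: [-0.001, 0.706, 0.708, -0.0]
wrist_force: [0.6, 0.2, -2.7]
gripper_width: 0.233
grasp_force: 59.3
```

Request:
play_rows(dp=[[0.484, 0, 0], [0.484, 0, 0], [0.484, 0, 0], [0.484, 0, 0], [0.484, 0, 0]], dr=[[0, 0, 0], [0, 0, 0], [0, 0, 0], [0, 0, 0], [0, 0, 0]])

```text
t: 11.53
eef_pos: [0.5751, 0.0889, 0.1818]
ee_rot: [-0.001, 0.706, 0.709, -0.001]
wrist_force: [-0.2, 0.1, -1.4]
gripper_width: 0.232
grasp_force: 59.3
```

Request:
play_rows(dp=[[0, 0, 0], [0, 0, 0], [0, 0, 0.05], [0, 0, 0.1], [0, 0, 0.1]], dr=[[0, 0, 0], [0, 0, 0], [0, 0, 0], [0, 0, 0], [0, 0, 0]])

```text
t: 11.95
eef_pos: [0.5739, 0.0841, 0.1391]
ee_rot: [-0.002, 0.707, 0.708, -0.003]
wrist_force: [-1.0, 0.3, -2.5]
gripper_width: 0.233
grasp_force: 59.4
```

Request:
play_rows(dp=[[0, 0, 0.06], [0, 0, 0.12], [0, 0, 0.17], [0, 0, 0.195], [0, 0, 0.195]], dr=[[0, 0, 0], [0, 0, 0], [0, 0, 0], [0, 0, 0], [0, 0, 0]])

```text
t: 12.37
eef_pos: [0.5755, 0.0846, 0.0642]
ee_rot: [-0.001, 0.707, 0.708, -0.001]
wrist_force: [-0.3, 0.0, -2.7]
gripper_width: 0.236
grasp_force: 62.2
```

Request:
play_rows(dp=[[0, 0, 0], [0, 0, 0.005], [0, 0, 0.005], [0, 0, 0.005], [0, 0, 0.005]], dr=[[0, 0, 0], [0, 0, 0], [0, 0, 0], [0, 0, 0], [0, 0, 0]])

```text
t: 12.78
eef_pos: [0.5765, 0.0856, 0.0637]
ee_rot: [0.0, 0.706, 0.708, 0.0]
wrist_force: [-0.8, 0.7, -2.5]
gripper_width: 0.236
grasp_force: 62.2
```

Request:
play_rows(dp=[[0, 0, 0], [0, 0, 0], [0, 0, 0], [0, 0, 0], [0, 0, 0]], dr=[[0, 0, 0], [0, 0, 0], [0, 0, 0], [0, 0, 0], [0, 0, 0]], hand=0.5)

```text
t: 13.2
eef_pos: [0.5764, 0.0857, 0.0635]
ee_rot: [0.0, 0.706, 0.708, 0.0]
wrist_force: [-0.1, -0.0, 0.1]
gripper_width: 0.494
grasp_force: 0.0
```

Request:
play_rows(dp=[[0, 0, -0.1], [0, 0, -0.2], [0, 0, -0.3], [0, 0, -0.3], [0, 0, -0.3]], dr=[[0, 0, 0], [0, 0, 0], [0, 0, 0], [0, 0, 0], [0, 0, 0]])

```text
t: 13.62
eef_pos: [0.5778, 0.0859, 0.1861]
ee_rot: [0.002, 0.706, 0.708, 0.002]
wrist_force: [-0.7, -0.0, -0.2]
gripper_width: 0.499
grasp_force: 0.0
```

Request:
play_rows(dp=[[-0.4, -0.05, 0], [-0.4, -0.05, 0], [-0.4, -0.05, 0], [-0.4, -0.05, 0], [-0.4, -0.05, 0]], dr=[[0, 0, 0], [0, 0, 0], [0, 0, 0], [0, 0, 0], [0, 0, 0]], hand=1)

```text
t: 14.03
eef_pos: [0.5551, -0.0797, 0.182]
ee_rot: [-0.0, 0.708, 0.706, -0.001]
wrist_force: [0.9, 0.9, -0.6]
gripper_width: 0.998
grasp_force: 0.0
```

Request:
play_rows(dp=[[-0.3, -0.2, 0], [-0.3, -0.2, 0], [-0.3, -0.2, 0], [-0.3, -0.2, 0], [-0.3, -0.2, 0]], dr=[[0, 0, 0], [0, 0, 0], [0, 0, 0], [0, 0, 0], [0, 0, 0]])

```text
t: 14.45
eef_pos: [0.4743, -0.197, 0.1822]
ee_rot: [-0.001, 0.707, 0.707, -0.001]
wrist_force: [-0.7, -0.0, 0.3]
gripper_width: 0.998
grasp_force: 0.0
```

```bash
python3 -c "
from look import *
a,b=find()
for f in (a,b): print([(c.tolist(),int(s[4]),plane(f,c,.03).round(3).tolist()) for c,s in blobs(f,'brass') if 170<c[1]<320 and c[0]>150])
"
```

```text
14.45 [ 0.4743 -0.197   0.1822] x [0.001 1.    0.   ] y [ 1.    -0.001 -0.003] q [-0.39  0.25 -0.18  1.14 -0.    1.18] [-0.7 -0.   0.3] 0.998
brass [0.5755 0.0851 0.032 ] 0.002 230 171
brass [ 0.4417 -0.3112  0.0078] 0.006 158 272
white [ 0.4597 -0.2026  0.0237] 0.0 120 115
[([243.0, 182.5], 230, [[0.575, 0.085, 0.03]]), ([272.2, 182.9], 241, [[0.576, -0.001, 0.03]]), ([375.9, 231.6], 158, [[0.438, -0.305, 0.03]])]
[([264.2, 195.6], 171, [[0.576, 0.087, 0.03]]), ([361.5, 204.8], 35, [[0.885, 0.09, 0.03]]), ([261.0, 212.0], 81, [[0.576, 0.017, 0.03]]), ([194.0, 303.3], 272, [[0.451, -0.322, 0.03]])]
```

Request:
play_rows(dp=[[-0.286, -0.078, 0], [-0.286, -0.078, 0], [-0.286, -0.078, 0], [-0.286, -0.078, 0], [-0.286, -0.078, 0]], dr=[[0, 0, 0], [0, 0, 0], [0, 0, 0], [0, 0, 0], [0, 0, 0]])

```text
t: 14.97
eef_pos: [0.4464, -0.3095, 0.1824]
ee_rot: [-0.001, 0.707, 0.708, 0.0]
wrist_force: [0.2, -0.1, -0.1]
gripper_width: 0.998
grasp_force: 0.0
```

Request:
play_rows(dp=[[0, 0, 0], [0, 0, 0], [0, 0, 0.1], [0, 0, 0.15], [0, 0, 0.15]], dr=[[0, 0, 0], [0, 0, 0], [0, 0, 0], [0, 0, 0], [0, 0, 0]])

```text
t: 15.38
eef_pos: [0.4448, -0.3063, 0.1196]
ee_rot: [-0.003, 0.705, 0.709, -0.001]
wrist_force: [-0.5, 0.3, -1.4]
gripper_width: 0.997
grasp_force: 0.0
```

Request:
play_rows(dp=[[0, 0, 0.1], [0, 0, 0.17], [0, 0, 0.2], [0, 0, 0.2], [0, 0, 0.2]], dr=[[0, 0, 0], [0, 0, 0], [0, 0, 0], [0, 0, 0], [0, 0, 0]])

```text
t: 15.8
eef_pos: [0.4469, -0.3086, 0.0441]
ee_rot: [-0.0, 0.706, 0.709, -0.0]
wrist_force: [0.1, -0.2, 0.5]
gripper_width: 0.994
grasp_force: 0.0
```

Request:
play_rows(dp=[[0, 0, 0], [0, 0, 0], [0, 0, 0], [0, 0, 0], [0, 0, 0]], dr=[[0, 0, 0], [0, 0, 0], [0, 0, 0], [0, 0, 0], [0, 0, 0]], hand=0)

```text
t: 16.22
eef_pos: [0.4465, -0.3094, 0.044]
ee_rot: [0.001, 0.706, 0.708, 0.0]
wrist_force: [-0.1, -0.3, -0.1]
gripper_width: 0.297
grasp_force: 0.0
```

Request:
play_rows(dp=[[0, 0, 0], [0, 0, 0], [0, 0, 0], [0, 0, 0], [0, 0, 0]], dr=[[0, 0, 0], [0, 0, 0], [0, 0, 0], [0, 0, 0], [0, 0, 0]])

```text
t: 16.63
eef_pos: [0.4463, -0.3094, 0.0441]
ee_rot: [0.0, 0.706, 0.708, -0.0]
wrist_force: [-2.0, 1.3, 7.7]
gripper_width: 0.237
grasp_force: 58.4
```

Request:
play_rows(dp=[[0, 0, -0.4], [0, 0, -0.4], [0, 0, -0.4], [0, 0, -0.4], [0, 0, -0.4]], dr=[[0, 0, 0], [0, 0, 0], [0, 0, 0], [0, 0, 0], [0, 0, 0]])

```text
t: 17.05
eef_pos: [0.4485, -0.3108, 0.2104]
ee_rot: [0.005, 0.706, 0.708, 0.001]
wrist_force: [1.0, -0.5, -2.5]
gripper_width: 0.231
grasp_force: 60.0
```

Request:
play_rows(dp=[[0.4, 0.2, 0], [0.4, 0.2, 0], [0.4, 0.2, 0], [0.4, 0.2, 0], [0.4, 0.2, 0]], dr=[[0, 0, 0], [0, 0, 0], [0, 0, 0], [0, 0, 0], [0, 0, 0]])

```text
t: 17.47
eef_pos: [0.5272, -0.1446, 0.2026]
ee_rot: [-0.001, 0.705, 0.709, 0.001]
wrist_force: [0.2, 0.3, -4.1]
gripper_width: 0.234
grasp_force: 59.8
```

Request:
play_rows(dp=[[0.4, 0.125, 0], [0.4, 0.125, 0], [0.4, 0.125, 0], [0.4, 0.125, 0], [0.4, 0.125, 0]], dr=[[0, 0, 0], [0, 0, 0], [0, 0, 0], [0, 0, 0], [0, 0, 0]])

```text
t: 17.88
eef_pos: [0.5767, 0.0173, 0.2023]
ee_rot: [-0.001, 0.704, 0.71, 0.001]
wrist_force: [-0.2, -0.9, -3.7]
gripper_width: 0.238
grasp_force: 59.8
```

Request:
play_rows(dp=[[0.402, 0, 0], [0.402, 0, 0], [0.402, 0, 0], [0.402, 0, 0], [0.402, 0, 0]], dr=[[0, 0, 0], [0, 0, 0], [0, 0, 0], [0, 0, 0], [0, 0, 0]])

```text
t: 18.3
eef_pos: [0.5743, 0.1777, 0.2022]
ee_rot: [-0.001, 0.704, 0.71, 0.0]
wrist_force: [-0.0, -1.0, -2.7]
gripper_width: 0.234
grasp_force: 59.8
```

Request:
play_rows(dp=[[0, 0, 0], [0, 0, 0], [0, 0, 0.1], [0, 0, 0.15], [0, 0, 0.15]], dr=[[0, 0, 0], [0, 0, 0], [0, 0, 0], [0, 0, 0], [0, 0, 0]])

```text
t: 18.72
eef_pos: [0.5723, 0.1696, 0.1389]
ee_rot: [-0.002, 0.707, 0.707, -0.003]
wrist_force: [-1.7, -0.3, -2.6]
gripper_width: 0.232
grasp_force: 59.8
```

Request:
play_rows(dp=[[0, 0, 0.06], [0, 0, 0.12], [0, 0, 0.17], [0, 0, 0.195], [0, 0, 0.195]], dr=[[0, 0, 0], [0, 0, 0], [0, 0, 0], [0, 0, 0], [0, 0, 0]])

```text
t: 19.13
eef_pos: [0.5744, 0.1709, 0.0645]
ee_rot: [-0.0, 0.707, 0.708, -0.001]
wrist_force: [0.1, -0.4, -2.7]
gripper_width: 0.236
grasp_force: 62.6
```

Request:
play_rows(dp=[[0, 0, 0], [0, 0, 0.005], [0, 0, 0.005], [0, 0, 0.005], [0, 0, 0.005]], dr=[[0, 0, 0], [0, 0, 0], [0, 0, 0], [0, 0, 0], [0, 0, 0]])

```text
t: 19.55
eef_pos: [0.5752, 0.1721, 0.064]
ee_rot: [0.0, 0.706, 0.708, 0.0]
wrist_force: [-0.7, -0.8, -3.6]
gripper_width: 0.236
grasp_force: 62.6
```

Request:
play_rows(dp=[[0, 0, 0], [0, 0, 0], [0, 0, 0], [0, 0, 0], [0, 0, 0]], dr=[[0, 0, 0], [0, 0, 0], [0, 0, 0], [0, 0, 0], [0, 0, 0]], hand=0.5)

```text
t: 19.97
eef_pos: [0.575, 0.1721, 0.0634]
ee_rot: [0.0, 0.706, 0.708, 0.0]
wrist_force: [-0.5, -0.0, -0.2]
gripper_width: 0.5
grasp_force: 0.0
```

Request:
play_rows(dp=[[0, 0, -0.1], [0, 0, -0.2], [0, 0, -0.35], [0, 0, -0.35], [0, 0, -0.35]], dr=[[0, 0, 0], [0, 0, 0], [0, 0, 0], [0, 0, 0], [0, 0, 0]])

```text
t: 20.38
eef_pos: [0.5771, 0.1727, 0.2088]
ee_rot: [0.002, 0.706, 0.708, 0.004]
wrist_force: [-1.0, -0.4, 0.0]
gripper_width: 0.5
grasp_force: 0.0
```

Request:
play_rows(dp=[[-0.48, -0.05, 0], [-0.48, -0.05, 0], [-0.48, -0.05, 0], [-0.48, -0.05, 0], [-0.48, -0.05, 0]], dr=[[0, 0, 0], [0, 0, 0], [0, 0, 0], [0, 0, 0], [0, 0, 0]], hand=1)

```text
t: 20.8
eef_pos: [0.5543, -0.0231, 0.2027]
ee_rot: [-0.0, 0.707, 0.708, -0.001]
wrist_force: [0.2, -0.1, -0.4]
gripper_width: 1.001
grasp_force: 0.0
```

Request:
play_rows(dp=[[-0.3, -0.2, 0], [-0.3, -0.2, 0], [-0.3, -0.2, 0], [-0.3, -0.2, 0], [-0.3, -0.2, 0]], dr=[[0, 0, 0], [0, 0, 0], [0, 0, 0], [0, 0, 0], [0, 0, 0]])

```text
t: 21.22
eef_pos: [0.4731, -0.143, 0.2029]
ee_rot: [-0.0, 0.707, 0.707, -0.001]
wrist_force: [0.5, -0.5, -0.0]
gripper_width: 1.0
grasp_force: 0.0
```

```bash
python3 -c "
from look import *
a,b=find()
for f in (a,b): print([(c.tolist(),int(s[4]),plane(f,c,.03).round(3).tolist()) for c,s in blobs(f,'brass') if 170<c[1]<320 and c[0]>150])
A=cv2.resize(a['img'][120:235,120:300],None,fx=4.4,fy=4.4,interpolation=2)
cv2.imwrite('pics/a5.png',A[:,:,::-1])
"
```

```text
21.22 [ 0.4731 -0.143   0.2029] x [ 0.001  1.    -0.001] y [ 1.    -0.001 -0.002] q [-0.29  0.21 -0.18  1.18 -0.    1.28] [ 0.5 -0.5 -0. ] 1.0
brass [0.5743 0.1703 0.0323] 0.001 233 152
brass [0.5753 0.0854 0.0316] 0.002 233 172
[([214.1, 182.3], 233, [[0.574, 0.17, 0.03]]), ([242.9, 182.6], 233, [[0.575, 0.085, 0.03]]), ([272.1, 182.9], 242, [[0.576, -0.001, 0.03]])]
[([267.5, 177.2], 152, [[0.575, 0.173, 0.03]]), ([264.2, 195.6], 172, [[0.576, 0.087, 0.03]]), ([361.9, 204.6], 32, [[0.886, 0.091, 0.03]]), ([261.1, 212.0], 82, [[0.576, 0.017, 0.03]])]
```

View pics/a5.png

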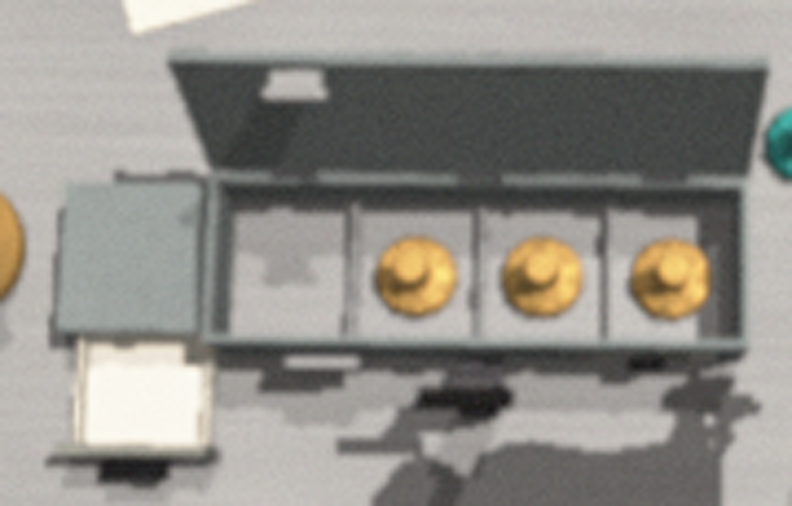

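All three castings stand upright in bays 0–2, at crop (670,277), (540,277) and (413,275). Next is the tablet.

Request:
play_rows(dp=[[-0.155, -0.037, 0], [-0.155, -0.037, 0], [-0.155, -0.037, 0.1], [-0.155, -0.037, 0.2], [-0.155, -0.037, 0.2]], dr=[[0, 0, 0], [0, 0, 0], [0, 0, 0], [0, 0, 0], [0, 0, 0]])

```text
t: 21.73
eef_pos: [0.458, -0.2001, 0.1172]
ee_rot: [-0.005, 0.706, 0.708, -0.002]
wrist_force: [-2.1, 1.0, -0.6]
gripper_width: 0.997
grasp_force: 0.0
```

Request:
play_rows(dp=[[0, 0, 0.07], [0, 0, 0.14], [0, 0, 0.2], [0, 0, 0.2], [0, 0, 0.2]], dr=[[0, 0, 0.033], [0, 0, 0.033], [0, 0, 0.033], [0, 0, 0.033], [0, 0, 0.033]])

```text
t: 22.15
eef_pos: [0.4615, -0.2014, 0.0438]
ee_rot: [-0.001, 0.741, 0.671, -0.0]
wrist_force: [0.8, 0.8, 0.8]
gripper_width: 1.0
grasp_force: 0.0
```

```bash
python3 -c "
from look import *
a,b=find()
"
```

```text
22.15 [ 0.4615 -0.2014  0.0438] x [0.099 0.995 0.001] y [ 0.995 -0.099 -0.002] q [-0.41  0.37 -0.42  0.79  0.    1.26] [0.8 0.8 0.8] 1.0
brass [0.5743 0.1703 0.0323] 0.001 237 152
brass [0.5753 0.0854 0.0316] 0.002 231 171
```

Request:
play_rows(dp=[[0, 0, 0.02], [0, 0, 0.04], [0, 0, 0.04], [0, 0, 0.04], [0, 0, 0.04]], dr=[[0, 0, 0], [0, 0, 0], [0, 0, 0], [0, 0, 0], [0, 0, 0]], hand=0)

```text
t: 22.67
eef_pos: [0.461, -0.2024, 0.0274]
ee_rot: [-0.0, 0.742, 0.671, -0.0]
wrist_force: [-0.7, 0.8, 0.5]
gripper_width: 0.304
grasp_force: 0.0
```

Request:
play_rows(dp=[[0, 0, 0], [0, 0, 0], [0, 0, 0], [0, 0, 0], [0, 0, 0]], dr=[[0, 0, 0], [0, 0, 0], [0, 0, 0], [0, 0, 0], [0, 0, 0]])

```text
t: 23.08
eef_pos: [0.4613, -0.2025, 0.0277]
ee_rot: [0.0, 0.742, 0.671, 0.0]
wrist_force: [-0.5, 0.3, 6.0]
gripper_width: 0.265
grasp_force: 59.6
```

Request:
play_rows(dp=[[0, 0, 0], [0, 0, -0.1], [0, 0, -0.2], [0, 0, -0.3], [0, 0, -0.4]], dr=[[0, 0, 0], [0, 0, -0.033], [0, 0, -0.033], [0, 0, -0.033], [0, 0, -0.033]])

```text
t: 23.5
eef_pos: [0.4605, -0.2021, 0.189]
ee_rot: [-0.0, 0.706, 0.708, -0.0]
wrist_force: [1.5, -0.5, -0.5]
gripper_width: 0.262
grasp_force: 59.1
```

Request:
play_rows(dp=[[0, 0, 0], [0, 0, 0], [0, 0, 0], [0, 0, 0], [0, 0, 0]], dr=[[0, 0, 0], [0, 0, 0], [0, 0, 0], [0, 0, 0], [0, 0, 0]])

```text
t: 23.92
eef_pos: [0.4603, -0.202, 0.1858]
ee_rot: [-0.001, 0.706, 0.708, -0.001]
wrist_force: [0.1, 0.4, -0.1]
gripper_width: 0.267
grasp_force: 59.2
```

```bash
python3 -c "
from look import *
a,b=find()
# drawer white inner floor
for f in(a,b):
    hsv=cv2.cvtColor(f['img'],cv2.COLOR_RGB2HSV);m=cv2.inRange(hsv,(0,0,215),(180,60,255))
    for x in cv2.findContours(m,0,cv2.CHAIN_APPROX_NONE)[0]:
        q=plane(f,x.astype(float),.011)[:,:2]
        if len(q)>8 and np.linalg.norm(q.mean(0)-[.487,.353])<.05:print(q.min(0),q.max(0),cv2.minAreaRect((q*1000).astype(np.float32)))
"
```

```text
23.92 [ 0.4603 -0.202   0.1858] x [-0.003  1.     0.001] y [ 1.     0.003 -0.003] q [-0.41  0.24 -0.19  1.14 -0.    1.15] [ 0.1  0.4 -0.1] 0.267
brass [0.5743 0.1703 0.0323] 0.001 235 152
brass [0.5753 0.0852 0.0319] 0.002 230 171
[0.46523062 0.39865954] [0.48610935 0.40004512] ((475.6700744628906, 399.3515930175781), (20.924644470214844, 0.0015819667605683208), 3.7967100143432617)
[0.45948381 0.31256897] [0.52356568 0.39440942] ((491.733642578125, 353.58929443359375), (62.946258544921875, 81.60021209716797), 1.235653281211853)
[0.45776995 0.32399801] [0.51156417 0.39685334] ((482.5343933105469, 360.8292541503906), (74.21343231201172, 51.74131774902344), 84.58670806884766)
```

Request:
play_rows(dp=[[0.45, 0, -0.2], [0.45, 0, -0.2], [0.45, 0, -0.2], [0.45, 0, -0.2], [0.45, 0, -0.2]], dr=[[0, 0, 0], [0, 0, 0], [0, 0, 0], [0, 0, 0], [0, 0, 0]])

```text
t: 24.43
eef_pos: [0.4602, -0.02, 0.2681]
ee_rot: [-0.0, 0.706, 0.708, 0.0]
wrist_force: [0.5, -0.2, -0.4]
gripper_width: 0.263
grasp_force: 59.2
```

Request:
play_rows(dp=[[0.47, 0.04, 0], [0.47, 0.04, 0], [0.47, 0.04, 0], [0.47, 0.04, 0], [0.47, 0.04, 0]], dr=[[0, 0, 0], [0, 0, 0], [0, 0, 0], [0, 0, 0], [0, 0, 0]])

```text
t: 24.85
eef_pos: [0.4759, 0.1695, 0.2665]
ee_rot: [-0.001, 0.705, 0.709, -0.0]
wrist_force: [-0.5, -0.5, -0.3]
gripper_width: 0.266
grasp_force: 59.2
```

Request:
play_rows(dp=[[0.47, 0.035, 0], [0.47, 0.035, 0], [0.47, 0.035, 0], [0.47, 0.035, 0], [0.47, 0.035, 0]], dr=[[0, 0, 0], [0, 0, 0], [0, 0, 0], [0, 0, 0], [0, 0, 0]])

```text
t: 25.27
eef_pos: [0.4892, 0.3579, 0.2658]
ee_rot: [-0.0, 0.705, 0.709, -0.0]
wrist_force: [-0.2, -0.4, -1.0]
gripper_width: 0.264
grasp_force: 59.2
```

Request:
play_rows(dp=[[0, 0, 0], [0, 0, 0], [0, 0, 0], [0, 0, 0], [0, 0, 0]], dr=[[0, 0, -0.167], [0, 0, -0.167], [0, 0, -0.167], [0, 0, -0.167], [0, 0, -0.167]])

```text
t: 25.68
eef_pos: [0.4894, 0.3539, 0.2663]
ee_rot: [-0.0, 0.496, 0.869, -0.001]
wrist_force: [0.1, 0.4, -0.8]
gripper_width: 0.259
grasp_force: 59.2
```

Request:
play_rows(dp=[[0, 0, 0], [0, 0, 0], [0, 0, 0], [0, 0, 0], [0, 0, 0]], dr=[[0, 0, -0.167], [0, 0, -0.167], [0, 0, -0.167], [0, 0, -0.167], [0, 0, -0.167]])

```text
t: 26.1
eef_pos: [0.4895, 0.3537, 0.2667]
ee_rot: [-0.0, 0.255, 0.967, -0.0]
wrist_force: [-0.3, 0.2, -0.2]
gripper_width: 0.265
grasp_force: 59.2
```

Request:
play_rows(dp=[[0, 0, 0], [0, 0, 0], [0, 0, 0], [0, 0, 0], [0, 0, 0]], dr=[[0, 0, -0.167], [0, 0, -0.167], [0, 0, -0.167], [0, 0, -0.167], [0, 0, -0.167]])

```text
t: 26.52
eef_pos: [0.4896, 0.3537, 0.2669]
ee_rot: [-0.0, -0.003, 1.0, -0.0]
wrist_force: [-0.5, 0.2, -0.5]
gripper_width: 0.265
grasp_force: 59.2
```

```bash
python3 -c "
from look import *
a,b=find()
cv2.imwrite('pics/b6.png',cv2.resize(b['img'][80:240,200:340],None,fx=3.7,fy=3.7,interpolation=2)[:,:,::-1])
"
```

```text
26.52 [0.4896 0.3537 0.2669] x [-1.    -0.007  0.001] y [-0.007  1.    -0.   ] q [ 0.63  0.37  0.22  1.41 -0.    0.62] [-0.5  0.2 -0.5] 0.265
brass [0.5743 0.17   0.0325] 0.001 229 153
brass [0.5755 0.0851 0.032 ] 0.002 230 172
```

View pics/b6.png

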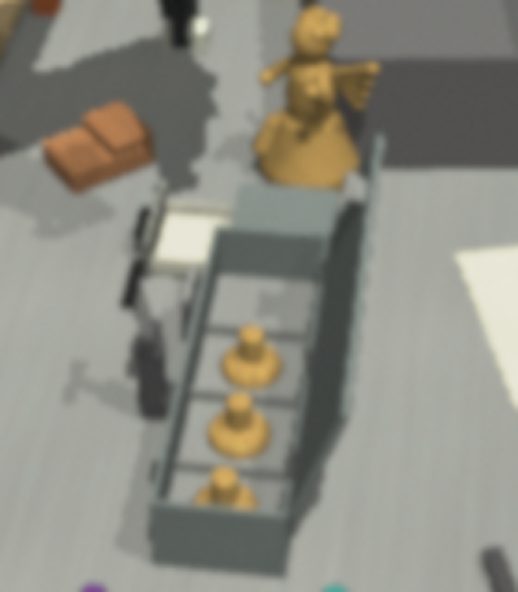

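The castings stand fine and the drawer at crop (190,235) is clear. The gripper with the tablet is above, and the cherub is behind the console.

Request:
play_rows(dp=[[0, 0, 0.4], [0, 0, 0.4], [0, 0, 0.4], [0, 0, 0.4], [0, 0, 0.4]], dr=[[0, 0, 0], [0, 0, 0], [0, 0, 0], [0, 0, 0], [0, 0, 0]])

```text
t: 27.03
eef_pos: [0.4861, 0.3512, 0.1005]
ee_rot: [-0.004, -0.0, 1.0, -0.003]
wrist_force: [-0.3, -0.4, -1.5]
gripper_width: 0.26
grasp_force: 59.1
```

Request:
play_rows(dp=[[0, 0, 0], [0, 0, 0.05], [0, 0, 0.1], [0, 0, 0.15], [0, 0, 0.168]], dr=[[0, 0, 0], [0, 0, 0], [0, 0, 0], [0, 0, 0], [0, 0, 0]])

```text
t: 27.45
eef_pos: [0.4903, 0.3543, 0.0408]
ee_rot: [0.001, -0.002, 1.0, 0.0]
wrist_force: [-0.6, -0.0, 0.3]
gripper_width: 0.261
grasp_force: 59.1
```

Request:
play_rows(dp=[[0, 0, 0], [0, 0, 0], [0, 0, 0], [0, 0, 0], [0, 0, 0]], dr=[[0, 0, 0], [0, 0, 0], [0, 0, 0], [0, 0, 0], [0, 0, 0]])

```text
t: 27.87
eef_pos: [0.4902, 0.3542, 0.0413]
ee_rot: [0.001, -0.003, 1.0, 0.001]
wrist_force: [0.4, 0.7, -0.5]
gripper_width: 0.265
grasp_force: 59.1
```

```bash
python3 -c "
from look import *
a=grab('top');b=grab('scene')
ua=(np.array([[465,398.]])+.5)/4.4-.5+120
for ub in([[133,283.]],[[150,380.]]):
  print(tri(a,ua,b,(np.array(ub)+.5)/3.7-.5+np.array([200,80])))
cv2.imwrite('pics/b7.png',np.hstack([cv2.resize(b['img'][110:210,210:280],None,fx=5,fy=5,interpolation=2),cv2.resize(a['img'][160:260,110:190],None,fx=5,fy=5,interpolation=2)])[:,:,::-1])
"
```

```text
27.87 [0.4902 0.3542 0.0413] x [-1.    -0.006 -0.002] y [-0.006  1.     0.001] q [ 0.63  0.51 -0.17  0.89 -0.    0.62] [ 0.4  0.7 -0.5] 0.265
(array([0.48128561, 0.12530098, 0.1534589 ]), np.float64(0.001092331874048335))
(array([0.49064482, 0.13390228, 0.03317593]), np.float64(0.0032249606874087174))
```

View pics/b7.png

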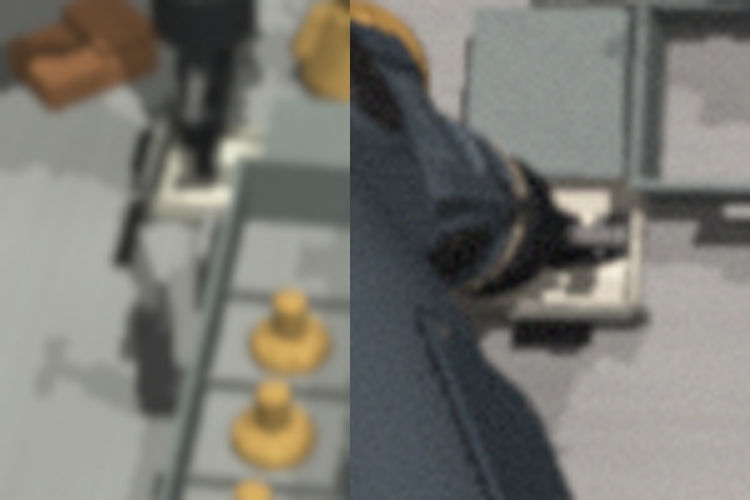

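The clamp bar measures (0.481, 0.125, 0.15), which fits a hinge near x = 0.511. The tablet is inside the drawer's walls with the fingers around it, and I release it now.

Request:
play_rows(dp=[[0, 0, 0.004], [0, 0, 0.004], [0, 0, 0.004], [0, 0, 0.004], [0, 0, 0.004]], dr=[[0, 0, 0], [0, 0, 0], [0, 0, 0], [0, 0, 0], [0, 0, 0]], hand=0.42)

```text
t: 28.38
eef_pos: [0.4896, 0.3538, 0.0384]
ee_rot: [-0.0, -0.003, 1.0, -0.0]
wrist_force: [0.1, -0.1, 0.3]
gripper_width: 0.423
grasp_force: 0.0
```

Request:
play_rows(dp=[[0, 0, -0.05], [0, 0, -0.1], [0, 0, -0.2], [0, 0, -0.3], [0, 0, -0.3]], dr=[[0, 0, 0], [0, 0, 0], [0, 0, 0], [0, 0, 0], [0, 0, 0]])

```text
t: 28.8
eef_pos: [0.4923, 0.3557, 0.1662]
ee_rot: [0.004, -0.003, 1.0, 0.003]
wrist_force: [0.9, 0.6, 0.9]
gripper_width: 0.419
grasp_force: 0.0
```

Request:
play_rows(dp=[[0.26, 0, 0], [0.26, 0, 0], [0.26, 0, 0], [0.26, 0, 0], [0.26, 0, 0]], dr=[[0, 0, 0], [0, 0, 0], [0, 0, 0], [0, 0, 0], [0, 0, 0]], hand=0)

```text
t: 29.22
eef_pos: [0.3848, 0.3534, 0.159]
ee_rot: [0.0, -0.004, 1.0, 0.0]
wrist_force: [0.4, 0.5, 0.2]
gripper_width: -0.004
grasp_force: 0.0
```

Request:
play_rows(dp=[[0, 0, 0.05], [0, 0, 0.1], [0, 0, 0.2], [0, 0, 0.27], [0, 0, 0.27]], dr=[[0, 0, 0], [0, 0, 0], [0, 0, 0], [0, 0, 0], [0, 0, 0]])

```text
t: 29.63
eef_pos: [0.3843, 0.351, 0.0457]
ee_rot: [-0.003, -0.003, 1.0, -0.003]
wrist_force: [-1.1, -1.1, -0.2]
gripper_width: -0.003
grasp_force: 0.0
```

```bash
python3 -c "
from look import *
a=grab('top');b=grab('scene')
cv2.imwrite('pics/b8.png',np.hstack([cv2.resize(b['img'][110:210,210:280],None,fx=5,fy=5,interpolation=2),cv2.resize(a['img'][160:260,110:190],None,fx=5,fy=5,interpolation=2)])[:,:,::-1])
"
```

```text
29.63 [0.3843 0.351  0.0457] x [-1.    -0.005  0.005] y [-0.005  1.    -0.005] q [ 0.74  0.39 -0.37  0.82 -0.    0.74] [-1.1 -1.1 -0.2] -0.003
```

View pics/b8.png

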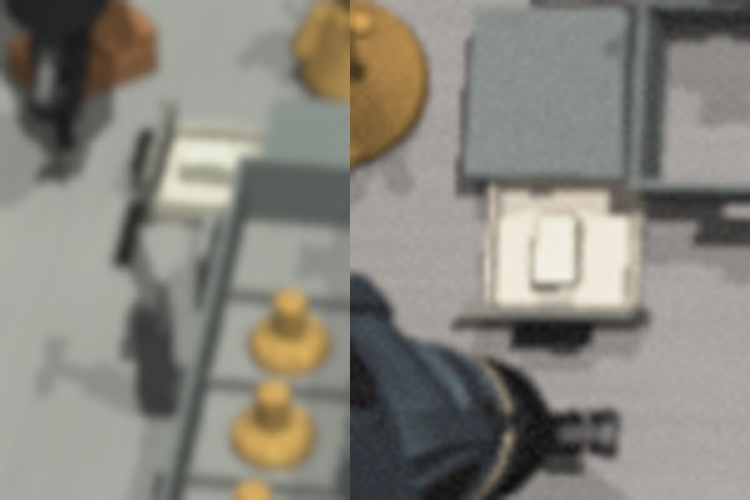

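The tablet lies flat mid-drawer at right crop (555,250). The closed fingertips are at (600,435), in front of the pull at (552,335). Next I push the drawer.

Request:
play_rows(dp=[[0, 0.005, 0.025], [-0.05, 0.005, 0.025], [-0.09, 0.005, 0.025], [-0.13, 0.005, 0.025], [-0.17, 0.005, 0.025]], dr=[[0, 0, 0], [0, 0, 0], [0, 0, 0], [0, 0, 0], [0, 0, 0]])

```text
t: 30.15
eef_pos: [0.455, 0.3566, 0.0419]
ee_rot: [0.001, -0.003, 1.0, 0.001]
wrist_force: [-2.0, 2.4, -0.9]
gripper_width: -0.001
grasp_force: 1.0
```

Request:
play_rows(dp=[[-0.02, 0, 0], [-0.035, 0, 0], [-0.05, 0, 0], [-0.06, 0, 0], [-0.07, 0, 0]], dr=[[0, 0, 0], [0, 0, 0], [0, 0, 0], [0, 0, 0], [0, 0, 0]])

```text
t: 30.57
eef_pos: [0.4816, 0.3558, 0.0408]
ee_rot: [0.0, -0.003, 1.0, 0.0]
wrist_force: [-1.9, 0.5, 0.5]
gripper_width: -0.001
grasp_force: 0.7
```

```bash
python3 -c "
from look import *
a=grab('top')
cv2.imwrite('pics/a9.png',cv2.resize(a['img'][160:260,110:190],None,fx=5,fy=5,interpolation=2)[:,:,::-1])
"
```

```text
30.57 [0.4816 0.3558 0.0408] x [-1.    -0.006 -0.   ] y [-0.006  1.     0.   ] q [ 0.64  0.5  -0.18  0.88  0.    0.63] [-1.9  0.5  0.5] -0.001
```

View pics/a9.png

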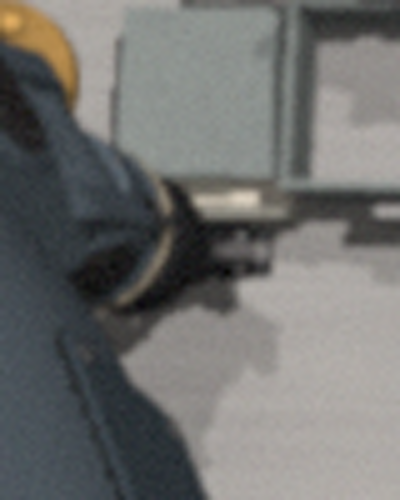

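The drawer is nearly home, with roughly 15 mm of its white interior still showing at (225,200). I continue gently.

Request:
play_rows(dp=[[-0.007, 0, 0], [-0.014, 0, 0], [-0.02, 0, 0], [-0.025, 0, 0], [-0.025, 0, 0]], dr=[[0, 0, 0], [0, 0, 0], [0, 0, 0], [0, 0, 0], [0, 0, 0]])

```text
t: 31.03
eef_pos: [0.492, 0.3558, 0.0405]
ee_rot: [0.0, -0.003, 1.0, -0.0]
wrist_force: [-0.0, -0.1, 0.5]
gripper_width: 0.0
grasp_force: 0.0
```

Request:
play_rows(dp=[[-0.005, 0, 0], [-0.01, 0, 0], [-0.01, 0, 0], [-0.01, 0, 0], [-0.01, 0, 0]], dr=[[0, 0, 0], [0, 0, 0], [0, 0, 0], [0, 0, 0], [0, 0, 0]])

```text
t: 31.45
eef_pos: [0.4958, 0.3558, 0.0405]
ee_rot: [0.0, -0.003, 1.0, -0.0]
wrist_force: [0.1, -0.3, -0.1]
gripper_width: -0.001
grasp_force: 0.0
```

Request:
play_rows(dp=[[-0.005, 0, 0], [-0.01, 0, 0], [-0.01, 0, 0], [-0.01, 0, 0], [-0.01, 0, 0]], dr=[[0, 0, 0], [0, 0, 0], [0, 0, 0], [0, 0, 0], [0, 0, 0]])

```text
t: 31.87
eef_pos: [0.4978, 0.3557, 0.0404]
ee_rot: [-0.002, -0.003, 1.0, -0.0]
wrist_force: [-8.3, 1.3, 4.5]
gripper_width: 0.001
grasp_force: 4.2
```

Request:
play_rows(dp=[[-0.005, 0, 0], [-0.005, 0, 0], [-0.005, 0, 0], [-0.005, 0, 0], [-0.005, 0, 0]], dr=[[0, 0, 0], [0, 0, 0], [0, 0, 0], [0, 0, 0], [0, 0, 0]])

```text
t: 32.28
eef_pos: [0.4979, 0.3557, 0.0404]
ee_rot: [-0.003, -0.004, 1.0, -0.0]
wrist_force: [-15.4, 1.0, 10.3]
gripper_width: 0.001
grasp_force: 8.1
```

Request:
play_rows(dp=[[0.02, 0, 0], [0.06, 0, 0], [0.12, 0, 0], [0.2, 0, 0], [0.2, 0, 0]], dr=[[0, 0, 0], [0, 0, 0], [0, 0, 0], [0, 0, 0], [0, 0, 0]])

```text
t: 32.7
eef_pos: [0.4166, 0.354, 0.04]
ee_rot: [-0.002, -0.004, 1.0, -0.001]
wrist_force: [-0.1, -0.4, -0.5]
gripper_width: 0.001
grasp_force: 0.0
```

Request:
play_rows(dp=[[0, 0, -0.5], [0, 0, -0.5], [0, 0, -0.5], [0, 0, -0.5], [0, 0, -0.5]], dr=[[0, 0, 0], [0, 0, 0], [0, 0, 0], [0, 0, 0], [0, 0, 0]])

```text
t: 33.12
eef_pos: [0.4219, 0.3555, 0.2441]
ee_rot: [0.001, -0.003, 1.0, 0.001]
wrist_force: [0.6, 0.4, -0.0]
gripper_width: -0.001
grasp_force: 0.0
```

```bash
python3 -c "
from look import *
a,b=find()
for f,z in((a,.046),(b,.046)):
    m=(cv2.cvtColor(f['img'],cv2.COLOR_RGB2GRAY)<45).astype('uint8')
    n,l,s,c=cv2.connectedComponentsWithStats(m)
    for i in range(1,n):
        p=plane(f,c[i],.03)[0]
        if s[i][4]>8 and abs(p[0]-.5)<.05 and abs(p[1]-.353)<.05: print('pull',c[i],s[i],p)
# lid edge: light line pixels in top, crop previously y~60 
cv2.imwrite('pics/a10.png',np.hstack([cv2.resize(b['img'][100:240,205:325],None,fx=3.2,fy=3.2,interpolation=2),cv2.resize(a['img'][120:260,110:235],None,fx=3.2,fy=3.2,interpolation=2)])[:,:,::-1])
"
```

```text
33.12 [0.4219 0.3555 0.2441] x [-1.    -0.006 -0.003] y [-0.006  1.     0.002] q [ 0.7   0.29  0.03  1.31 -0.    0.69] [ 0.6  0.4 -0. ] -0.001
brass [0.5742 0.17   0.0324] 0.002 232 153
brass [0.5756 0.0848 0.0324] 0.001 227 172
pull [151.35211268 200.98591549] [144 199  16   5  71] [0.51484808 0.35319887 0.03      ]
```

View pics/a10.png

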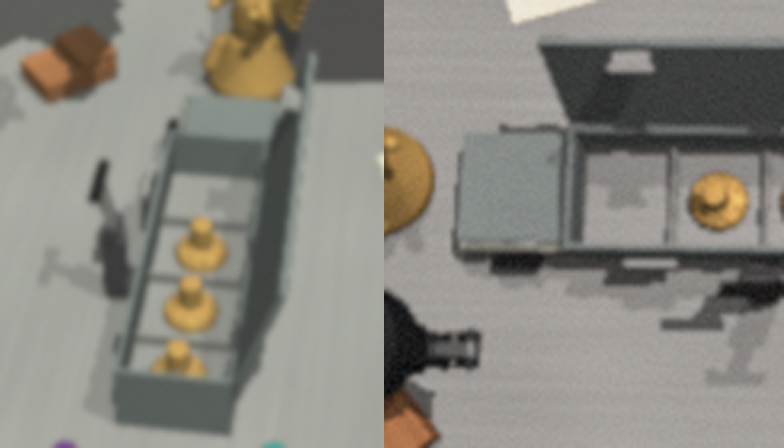

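The drawer is home: it met a hard stop at 15 N and the pull face is now at x ≈ 0.51. Next comes the lid, so I go up and over behind it.

Request:
play_rows(dp=[[0, 0, -0.14], [0, 0, -0.14], [0, 0, -0.14], [0, 0, -0.14], [0, 0, -0.14]], dr=[[0, 0, 0], [0, 0, 0], [0, 0, 0], [0, 0, 0], [0, 0, 0]])

```text
t: 33.63
eef_pos: [0.4215, 0.3552, 0.2954]
ee_rot: [-0.0, -0.003, 1.0, -0.0]
wrist_force: [-0.2, -0.5, -0.8]
gripper_width: -0.001
grasp_force: 0.0
```

Request:
play_rows(dp=[[-0.245, -0.264, 0], [-0.245, -0.264, 0], [-0.245, -0.264, 0], [-0.245, -0.264, 0], [-0.245, -0.264, 0]], dr=[[0, 0, 0], [0, 0, 0], [0, 0, 0], [0, 0, 0], [0, 0, 0]])

```text
t: 34.05
eef_pos: [0.5223, 0.2471, 0.2944]
ee_rot: [-0.001, -0.001, 1.0, -0.001]
wrist_force: [-0.3, 0.5, -0.4]
gripper_width: -0.001
grasp_force: 0.0
```

Request:
play_rows(dp=[[-0.245, -0.264, 0], [-0.245, -0.264, 0], [-0.245, -0.264, 0], [-0.245, -0.264, 0], [-0.245, -0.264, 0]], dr=[[0, 0, 0], [0, 0, 0], [0, 0, 0], [0, 0, 0], [0, 0, 0]])

```text
t: 34.47
eef_pos: [0.6207, 0.1424, 0.294]
ee_rot: [-0.001, -0.001, 1.0, -0.001]
wrist_force: [-0.9, 0.0, -0.4]
gripper_width: -0.001
grasp_force: 0.0
```

Request:
play_rows(dp=[[-0.245, -0.264, 0], [-0.245, -0.264, 0], [-0.245, -0.264, 0], [-0.245, -0.264, 0], [-0.245, -0.264, 0]], dr=[[0, 0, 0], [0, 0, 0], [0, 0, 0], [0, 0, 0], [0, 0, 0]])

```text
t: 34.88
eef_pos: [0.719, 0.0377, 0.2934]
ee_rot: [-0.002, -0.001, 1.0, -0.0]
wrist_force: [0.6, -0.2, 0.2]
gripper_width: -0.0
grasp_force: 0.0
```

Request:
play_rows(dp=[[0, 0, 0], [0, 0, 0], [0, 0, 0], [0, 0, 0], [0, 0, 0]], dr=[[0, 0, 0], [0, 0, 0], [0, 0, 0], [0, 0, 0], [0, 0, 0]])

```text
t: 35.3
eef_pos: [0.7169, 0.0415, 0.2972]
ee_rot: [0.0, -0.004, 1.0, 0.0]
wrist_force: [-0.3, -0.6, -0.5]
gripper_width: 0.007
grasp_force: 0.0
```

```bash
python3 -c "
from look import *
a=grab('top');b=grab('scene')
e=(np.array([(170,62),(765,68)])+.5)/4.4-.5+120
print('edge top view',plane(a,e,.197).round(3))
for z in(.15,.17,.19,.197,.204): print(z,plane(a,e,z)[:,0].round(3),plane(a,e,z)[:,1].round(3))
# scene: lid far top corner in a10 left crop (310,57)
s=(np.array([[312,57.]])+.5)/3.2-.5+np.array([205,100]); print(tri(a,e[:1],b,s))
"
```

```text
35.3 [0.7169 0.0415 0.2972] x [-1.    -0.007 -0.001] y [-0.007  1.     0.   ] q [ 0.06  0.6   0.68  1.64 -0.    0.05] [-0.3 -0.6 -0.5] 0.007
edge top view [[ 0.668  0.298  0.197]
 [ 0.67  -0.045  0.197]]
0.15 [0.683 0.685] [ 0.312 -0.05 ]
0.17 [0.676 0.679] [ 0.306 -0.048]
0.19 [0.67  0.673] [ 0.3   -0.046]
0.197 [0.668 0.67 ] [ 0.298 -0.045]
0.204 [0.666 0.668] [ 0.296 -0.044]
(array([0.67049663, 0.30026523, 0.1920123 ]), np.float64(0.00227908216094646))
```

Request:
play_rows(dp=[[0, 0, 0.1], [0, 0, 0.2], [0, 0, 0.262], [0, 0, 0.262], [0, 0, 0.262]], dr=[[0, 0, 0], [0, 0, 0], [0, 0, 0], [0, 0, 0], [0, 0, 0]])

```text
t: 35.82
eef_pos: [0.7167, 0.0404, 0.1913]
ee_rot: [-0.001, -0.003, 1.0, -0.0]
wrist_force: [-0.2, -0.3, 1.0]
gripper_width: -0.0
grasp_force: 0.0
```

Request:
play_rows(dp=[[0.04, 0, 0], [0.07, 0, 0], [0.1, 0, 0], [0.12, 0, 0], [0.14, 0, 0]], dr=[[0, 0, 0], [0, 0, 0], [0, 0, 0], [0, 0, 0], [0, 0, 0]])

```text
t: 36.23
eef_pos: [0.6633, 0.0402, 0.1958]
ee_rot: [0.004, -0.003, 1.0, 0.0]
wrist_force: [2.9, -0.8, 1.9]
gripper_width: -0.0
grasp_force: 1.4
```

Request:
play_rows(dp=[[0.025, 0, 0], [0.05, 0, -0.003], [0.075, 0, -0.005], [0.1, 0, -0.006], [0.12, 0, -0.004]], dr=[[0, 0, 0], [0, 0, 0], [0, 0, 0], [0, 0, 0], [0, 0, 0]])

```text
t: 36.65
eef_pos: [0.6142, 0.0398, 0.1957]
ee_rot: [0.002, -0.003, 1.0, 0.0]
wrist_force: [2.9, 0.2, -0.2]
gripper_width: 0.002
grasp_force: 1.1
```

Request:
play_rows(dp=[[0.02, 0, 0.007], [0.04, 0, 0.015], [0.058, 0, 0.024], [0.073, 0, 0.034], [0.087, 0, 0.045]], dr=[[0, 0, 0], [0, 0, 0], [0, 0, 0], [0, 0, 0], [0, 0, 0]])

```text
t: 37.07
eef_pos: [0.5787, 0.0395, 0.1763]
ee_rot: [0.001, -0.003, 1.0, 0.0]
wrist_force: [0.8, -0.6, 1.3]
gripper_width: -0.001
grasp_force: 0.9
```

Request:
play_rows(dp=[[0.015, 0, 0.014], [0.029, 0, 0.029], [0.041, 0, 0.045], [0.052, 0, 0.062], [0.062, 0, 0.078]], dr=[[0, 0, 0], [0, 0, 0], [0, 0, 0], [0, 0, 0], [0, 0, 0]])

```text
t: 37.48
eef_pos: [0.5534, 0.0394, 0.1434]
ee_rot: [-0.0, -0.003, 1.0, -0.0]
wrist_force: [1.2, 0.2, 0.9]
gripper_width: -0.004
grasp_force: 0.6
```

Request:
play_rows(dp=[[0.006, 0, 0.012], [0.011, 0, 0.024], [0.015, 0, 0.036], [0.018, 0, 0.047], [0.021, 0, 0.057]], dr=[[0, 0, 0], [0, 0, 0], [0, 0, 0], [0, 0, 0], [0, 0, 0]])

```text
t: 37.9
eef_pos: [0.5453, 0.0393, 0.1208]
ee_rot: [-0.0, -0.003, 1.0, -0.0]
wrist_force: [0.7, -0.3, 0.2]
gripper_width: 0.0
grasp_force: 0.5
```

Request:
play_rows(dp=[[0.015, 0, 0.005], [0.03, 0, 0.01], [0.03, 0, 0.02], [0.03, 0, 0.03], [0.03, 0, 0.035]], dr=[[0, 0, 0], [0, 0, 0], [0, 0, 0], [0, 0, 0], [0, 0, 0]])

```text
t: 38.32
eef_pos: [0.5332, 0.0392, 0.1076]
ee_rot: [0.0, -0.003, 1.0, -0.0]
wrist_force: [-6.1, -0.4, 32.6]
gripper_width: -0.0
grasp_force: 16.4
```

Request:
play_rows(dp=[[0, 0, 0.005], [0, 0, 0.01], [0, 0, 0.01], [0, 0, 0.01], [0, 0, 0.01]], dr=[[0, 0, 0], [0, 0, 0], [0, 0, 0], [0, 0, 0], [0, 0, 0]])

```text
t: 38.73
eef_pos: [0.5333, 0.0392, 0.1074]
ee_rot: [0.002, -0.003, 1.0, 0.0]
wrist_force: [-14.5, -1.4, 46.3]
gripper_width: 0.001
grasp_force: 23.2
```

Request:
play_rows(dp=[[0, 0, -0.03], [0, 0, -0.06], [0, 0, -0.15], [0, 0, -0.25], [0, 0, -0.25]], dr=[[0, 0, 0], [0, 0, 0], [0, 0, 0], [0, 0, 0], [0, 0, 0]])

```text
t: 39.15
eef_pos: [0.5357, 0.0394, 0.2099]
ee_rot: [0.004, -0.003, 1.0, 0.0]
wrist_force: [0.9, -0.3, 0.1]
gripper_width: 0.005
grasp_force: 0.0
```

Request:
play_rows(dp=[[0.24, 0, 0], [0.24, 0, 0], [0.24, 0, 0], [0.24, 0, 0], [0.24, 0, 0]], dr=[[0, 0, 0], [0, 0, 0], [0, 0, 0], [0, 0, 0], [0, 0, 0]])

```text
t: 39.57
eef_pos: [0.4373, 0.0387, 0.2037]
ee_rot: [0.001, -0.003, 1.0, 0.0]
wrist_force: [0.2, 0.0, -0.4]
gripper_width: 0.005
grasp_force: 0.0
```

```bash
python3 -c "
from look import *
a,b=find()
cv2.imwrite('pics/z.png',np.hstack([cv2.resize(b['img'][100:240,205:325],None,fx=3.2,fy=3.2,interpolation=2),cv2.resize(a['img'][120:260,150:295],None,fx=2.8,fy=2.8,interpolation=2)[:392].repeat(1,0) if 0 else cv2.resize(a['img'][120:260,150:295],(464,448),interpolation=2)])[:,:,::-1])
for n,f in(('top',a),('scene',b)):
    m=(cv2.cvtColor(f['img'],cv2.COLOR_RGB2GRAY)<45).astype('uint8')
    k,l,s,c=cv2.connectedComponentsWithStats(m)
    for i in range(1,k):
        p=plane(f,c[i],.15)[0]
        if 8<s[i][4]<250 and abs(p[0]-.48)<.06 and abs(p[1]-.125)<.06: print(n,c[i].round(1),s[i],p.round(3))
"
```

```text
39.57 [0.4373 0.0387 0.2037] x [-1.    -0.006 -0.001] y [-0.006  1.    -0.   ] q [ 0.09  0.11 -0.3   1.16 -0.    0.08] [ 0.2  0.  -0.4] 0.005
top [218.4 209.8] [215 203   6  15  47] [0.481 0.143 0.15 ]
```

View pics/z.png

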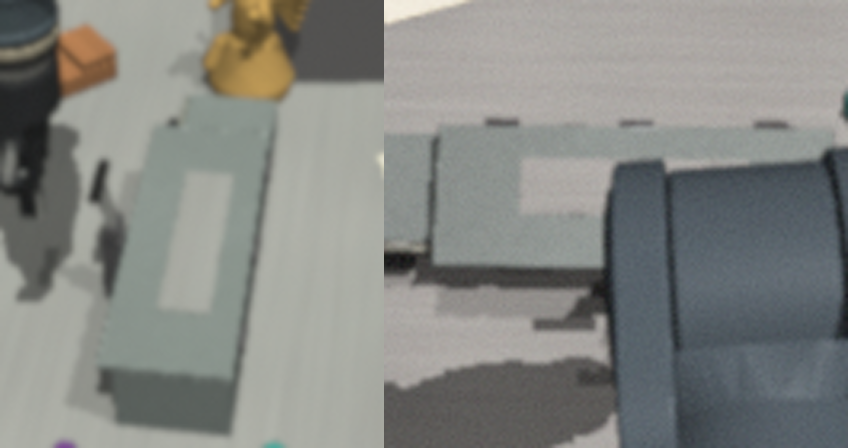

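The lid is shut flat and the clamp bar still stands at left crop (98,180). Next I push the bar over from the robot side.

Request:
play_rows(dp=[[0, 0.1, 0], [0, 0.2, 0], [0, 0.215, 0], [0, 0.215, 0], [0, 0.215, 0]], dr=[[0, 0, 0], [0, 0, 0], [0, 0, 0], [0, 0, 0], [0, 0, 0]])

```text
t: 40.08
eef_pos: [0.4375, 0.1249, 0.2028]
ee_rot: [-0.0, -0.004, 1.0, -0.0]
wrist_force: [-0.3, -0.6, 0.3]
gripper_width: 0.0
grasp_force: 0.0
```

Request:
play_rows(dp=[[0, 0, 0.05], [0, 0, 0.107], [0, 0, 0.107], [0, 0, 0.107], [0, 0, 0.107]], dr=[[0, 0, 0], [0, 0, 0], [0, 0, 0], [0, 0, 0], [0, 0, 0]])

```text
t: 40.5
eef_pos: [0.4375, 0.124, 0.1613]
ee_rot: [0.0, -0.002, 1.0, -0.0]
wrist_force: [0.4, -0.3, 0.3]
gripper_width: -0.002
grasp_force: 0.0
```

Request:
play_rows(dp=[[-0.03, 0, 0], [-0.06, 0, 0], [-0.08, 0, 0], [-0.1, 0, 0], [-0.12, 0, 0]], dr=[[0, 0, 0], [0, 0, 0], [0, 0, 0], [0, 0, 0], [0, 0, 0]])

```text
t: 40.92
eef_pos: [0.486, 0.1249, 0.1606]
ee_rot: [-0.0, -0.003, 1.0, -0.0]
wrist_force: [-1.8, 0.2, -0.6]
gripper_width: 0.001
grasp_force: 1.0
```

Request:
play_rows(dp=[[-0.02, 0, 0], [-0.04, 0, 0.005], [-0.06, 0, 0.01], [-0.075, 0, 0.015], [-0.085, 0, 0.018]], dr=[[0, 0, 0], [0, 0, 0], [0, 0, 0], [0, 0, 0], [0, 0, 0]])

```text
t: 41.33
eef_pos: [0.5198, 0.1251, 0.1528]
ee_rot: [-0.0, -0.003, 1.0, -0.0]
wrist_force: [-1.1, -1.1, -0.1]
gripper_width: 0.001
grasp_force: 0.5
```

Request:
play_rows(dp=[[0.02, 0, -0.03], [0.02, 0, -0.09], [-0.04, 0, -0.09], [-0.08, 0, -0.09], [-0.08, 0, -0.09]], dr=[[0, 0, 0], [0, 0, 0], [0, 0, 0], [0, 0, 0], [0, 0, 0]])

```text
t: 41.75
eef_pos: [0.5533, 0.1256, 0.1908]
ee_rot: [0.002, -0.003, 1.0, 0.0]
wrist_force: [0.2, -0.0, -0.2]
gripper_width: 0.002
grasp_force: 0.0
```

Request:
play_rows(dp=[[0, 0, 0], [0, 0, 0.04], [0, 0, 0.08], [0, 0, 0.11], [0, 0, 0.13]], dr=[[0, 0, 0], [0, 0, 0], [0, 0, 0], [0, 0, 0], [0, 0, 0]])

```text
t: 42.17
eef_pos: [0.5599, 0.1258, 0.142]
ee_rot: [0.011, -0.002, 1.0, 0.0]
wrist_force: [34.0, -4.7, 17.6]
gripper_width: -0.001
grasp_force: 17.8
```

Request:
play_rows(dp=[[0, 0, 0.01], [0, 0, 0.02], [0, 0, 0.03], [0, 0, 0.035], [0, 0, 0.035]], dr=[[0, 0, 0], [0, 0, 0], [0, 0, 0], [0, 0, 0], [0, 0, 0]])

```text
t: 42.58
eef_pos: [0.5642, 0.1258, 0.13]
ee_rot: [0.015, -0.002, 1.0, 0.0]
wrist_force: [39.9, -4.4, 9.1]
gripper_width: 0.001
grasp_force: 16.9
```

The finger slipped in ahead of the bar. I go straight up, shift back toward the robot, and press down on top of it.

Request:
play_rows(dp=[[-0.03, 0, -0.05], [-0.03, 0, -0.1], [-0.03, 0, -0.13], [-0.03, 0, -0.13], [-0.03, 0, -0.13]], dr=[[0, 0, 0], [0, 0, 0], [0, 0, 0], [0, 0, 0], [0, 0, 0]])

```text
t: 43.0
eef_pos: [0.5622, 0.1255, 0.1758]
ee_rot: [0.0, -0.003, 1.0, 0.0]
wrist_force: [0.7, -0.6, 0.0]
gripper_width: 0.001
grasp_force: 0.0
```

```bash
python3 -c "
from look import *
a=grab('top');b=grab('scene')
for n,f in(('top',a),('scene',b)):
    for th in(40,60):
      m=(cv2.cvtColor(f['img'],cv2.COLOR_RGB2GRAY)<th).astype('uint8')
      k,l,s,c=cv2.connectedComponentsWithStats(m)
      for i in range(1,k):
        p=plane(f,c[i],.12)[0]
        if 8<s[i][4]<600 and abs(p[0]-.52)<.07 and abs(p[1]-.125)<.07: print(n,th,c[i].round(1),s[i],p.round(3))
"
```

```text
43.0 [0.5622 0.1255 0.1758] x [-1.    -0.006 -0.001] y [-0.006  1.     0.   ] q [ 0.22  0.36 -0.04  1.17 -0.    0.21] [ 0.7 -0.6  0. ] 0.001
scene 40 [260.5 152.5] [257 149   7   9  26] [0.549 0.191 0.12 ]
scene 60 [257.9 167.5] [256 162   5  14  33] [0.552 0.119 0.12 ]
```

Request:
play_rows(dp=[[0.038, 0, 0], [0.038, 0, 0], [0.038, 0, 0.04], [0.038, 0, 0.07], [0.038, 0, 0.09]], dr=[[0, 0, 0], [0, 0, 0], [0, 0, 0], [0, 0, 0], [0, 0, 0]])

```text
t: 43.52
eef_pos: [0.547, 0.1252, 0.1376]
ee_rot: [-0.001, -0.003, 1.0, -0.0]
wrist_force: [-1.3, -0.1, -0.1]
gripper_width: 0.002
grasp_force: 0.0
```

Request:
play_rows(dp=[[0, 0, 0.01], [0, 0, 0.02], [0, 0, 0.03], [0, 0, 0.035], [0, 0, 0.035]], dr=[[0, 0, 0], [0, 0, 0], [0, 0, 0], [0, 0, 0], [0, 0, 0]])

```text
t: 43.93
eef_pos: [0.5477, 0.1253, 0.125]
ee_rot: [-0.0, -0.003, 1.0, -0.0]
wrist_force: [0.1, 1.0, 0.1]
gripper_width: 0.003
grasp_force: 0.0
```

Request:
play_rows(dp=[[0, 0, 0.005], [0, 0, 0.01], [0, 0, 0.012], [0, 0, 0.015], [0, 0, 0.015]], dr=[[0, 0, 0], [0, 0, 0], [0, 0, 0], [0, 0, 0], [0, 0, 0]])

```text
t: 44.35
eef_pos: [0.548, 0.1254, 0.1204]
ee_rot: [0.001, -0.003, 1.0, 0.0]
wrist_force: [-1.9, -0.5, 9.6]
gripper_width: 0.003
grasp_force: 4.9
```

Request:
play_rows(dp=[[0, 0, 0.003], [0, 0, 0.005], [0, 0, 0.005], [0, 0, 0.005], [0, 0, 0.005]], dr=[[0, 0, 0], [0, 0, 0], [0, 0, 0], [0, 0, 0], [0, 0, 0]])

```text
t: 44.77
eef_pos: [0.5481, 0.1254, 0.12]
ee_rot: [0.001, -0.003, 1.0, 0.0]
wrist_force: [-7.4, -1.6, 24.5]
gripper_width: 0.003
grasp_force: 12.6
```

Request:
play_rows(dp=[[0, 0, -0.05], [0, 0, -0.15], [0, 0, -0.3], [0, 0, -0.4], [0, 0, -0.4]], dr=[[0, 0, 0], [0, 0, 0], [0, 0, 0], [0, 0, 0], [0, 0, 0]])

```text
t: 45.18
eef_pos: [0.5488, 0.1256, 0.283]
ee_rot: [0.003, -0.003, 1.0, 0.001]
wrist_force: [-0.3, 0.4, -0.8]
gripper_width: -0.003
grasp_force: 0.0
```

Request:
play_rows(dp=[[0.4, -0.25, 0], [0.4, -0.25, 0], [0.4, -0.25, 0], [0.4, -0.25, 0], [0.4, -0.25, 0]], dr=[[0, 0, 0], [0, 0, 0], [0, 0, 0], [0, 0, 0], [0, 0, 0]])

```text
t: 45.6
eef_pos: [0.3844, 0.0231, 0.2772]
ee_rot: [-0.001, -0.003, 1.0, -0.0]
wrist_force: [1.6, -0.4, 1.0]
gripper_width: -0.003
grasp_force: 0.0
```

Request:
play_rows(dp=[[0, -0.45, 0], [0, -0.45, 0], [0, -0.45, 0], [0, -0.45, 0], [0, -0.45, 0]], dr=[[0, 0, 0], [0, 0, 0], [0, 0, 0], [0, 0, 0], [0, 0, 0]])

```text
t: 46.02
eef_pos: [0.3891, -0.1597, 0.2775]
ee_rot: [0.0, -0.002, 1.0, -0.001]
wrist_force: [-0.3, 1.0, 0.2]
gripper_width: 0.001
grasp_force: 0.0
```

Request:
play_rows(dp=[[0, 0, 0], [0, 0, 0], [0, 0, 0], [0, 0, 0], [0, 0, 0]], dr=[[0, 0, 0], [0, 0, 0], [0, 0, 0], [0, 0, 0], [0, 0, 0]])

```text
t: 46.43
eef_pos: [0.3895, -0.1545, 0.2774]
ee_rot: [0.0, -0.004, 1.0, -0.0]
wrist_force: [-0.5, 1.2, 0.2]
gripper_width: 0.003
grasp_force: 0.0
```

```bash
python3 -c "
from look import *
a=grab('top','f1.png');b=grab('scene','f2.png');C=[]
for n,f in(('top',a),('scene',b)):
    m=(cv2.cvtColor(f['img'],cv2.COLOR_RGB2GRAY)<60).astype('uint8')
    k,l,s,c=cv2.connectedComponentsWithStats(m)
    for i in range(1,k):
        p=plane(f,c[i],.095)[0]
        if 8<s[i][4]<200 and abs(p[0]-.54)<.05 and abs(p[1]-.125)<.05: print(n,c[i].round(1),s[i],p.round(3)); C.append((n,c[i]))
A=[c for n,c in C if n=='top'];B=[c for n,c in C if n=='scene']
for x in A:
  for y in B: print(tri(a,x,b,y))
# lid free-edge corners, top: plate vs bench
g=a['img'][150:240,155:300].astype(int)
print('pull', [ (c) for c in C][:0])
"
```

```text
46.43 [ 0.3895 -0.1545  0.2774] x [-1.    -0.008 -0.   ] y [-0.008  1.    -0.   ] q [-0.38  0.05 -0.18  1.34  0.   -0.39] [-0.5  1.2  0.2] 0.003
top [227.  186.8] [218 186  19   3  42] [0.551 0.127 0.095]
pull []
```

```bash
python3 -c "
from look import *
a=grab('top');b=grab('scene')
g=cv2.cvtColor(b['img'],cv2.COLOR_RGB2GRAY)
u=proj(b,[[.5515,.1265,.0925],[.5515,.1265+.028,.0925],[.5515,.1265-.028,.0925],[.5515,.1265,.112]]).round(1);print(u.tolist())
x,y=u[0].astype(int);print(g[y-11:y+12,x-9:x+10])
m=(cv2.cvtColor(a['img'],cv2.COLOR_RGB2GRAY)<45).astype('uint8')
k,l,s,c=cv2.connectedComponentsWithStats(m)
for i in range(1,k):
    p=plane(a,c[i],.03)[0]
    if s[i][4]>8 and abs(p[0]-.5)<.05 and abs(p[1]-.353)<.05: print('pull',p)
"
```

```text
46.53 [ 0.3895 -0.1547  0.2774] x [-1.    -0.008 -0.   ] y [-0.008  1.    -0.   ] q [-0.38  0.05 -0.18  1.34 -0.   -0.39] [ 0.1  0.8 -0.4] 0.001
[[258.2, 172.4], [259.6, 166.5], [256.9, 178.5], [258.1, 167.9]]
[[150 151 151 151 150 151 151 151 150 150 149 152 156 165 169 171 171 172
  171]
 [151 150 151 150 150 150 151 151 150 150 150 152 158 165 169 171 172 172
  171]
 [150 150 151 150 150 150 151 151 151 149 149 153 161 167 170 171 172 172
  171]
 [149 150 150 150 151 151 152 152 149 145 143 147 158 167 170 171 172 172
  171]
 [150 149 150 150 151 151 151 150 143 130 120 127 145 162 170 172 172 172
  172]
 [149 150 150 151 151 151 151 147 135 108  88  95 127 156 169 172 172 172
  172]
 [150 150 150 149 152 151 150 145 127  91  62  74 116 153 169 172 172 172
  172]
 [155 154 151 152 157 156 153 144 121  83  55  69 114 153 168 171 172 172
  172]
 [165 163 161 163 168 167 161 152 128  86  56  75 119 155 170 172 172 172
  173]
 [173 171 171 173 176 175 170 161 136  92  62  86 127 158 170 172 172 173
  173]
 [170 169 168 169 171 172 170 162 135  90  65  97 137 162 171 172 172 172
  173]
[... 313 characters left out ...]
 173
  174]
 [147 147 146 145 143 135 114  79  50  58  96 138 163 171 172 173 173 174
  174]
 [148 148 148 149 147 139 115  79  52  65 106 147 166 172 173 173 173 174
  175]
 [149 149 149 149 148 141 120  90  74  87 123 155 169 172 173 173 173 174
  175]
 [149 150 150 150 148 144 132 115 110 122 144 162 171 173 173 173 173 175
  174]
 [150 150 150 150 149 147 142 136 138 149 161 169 172 172 173 173 174 175
  175]
 [149 149 149 150 149 148 147 148 154 162 168 171 173 172 173 173 174 174
  175]
 [149 149 149 149 148 148 148 153 161 167 171 172 173 173 172 173 174 174
  175]
 [148 149 149 148 147 148 149 153 163 168 171 172 172 172 172 173 174 174
  175]]
pull [0.51439274 0.35305661 0.03      ]
```

The bar's image matches a height of 92.5 mm, so the clamp is down. The drawer pull hasn't moved from its home position. I'm handing the job in.

```bash
python3 -c "
from cell import arm
print(arm.sign_off())"
```

```text
the job is handed in; nothing more can be done
None
```

I loaded the washer and handed the job in at about 46 s: three castings are in bays 0–2, the tablet is in the drawer pushed home, the lid is shut and the clamp is down on it; no verdict came back.

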